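# Hang two primed prints on the sloped drying rail

## Task

Fold the stop at the low end of the drying rail down flat across it, then hang the two loaded carriers on the rail one after the other in either order: hook each over the rail near the high end, let go only once its wheels sit on it, and let it roll down by itself, the first fully to the stop and the second up against the first. Wait until the first has come to rest before hanging the second. The grey prints are freshly primed, so nothing may touch them; keep the carriers upright, and leave the empty carrier and everything else on the desk where it is.

Things in the scene. Friction and masses are not known exactly. Their poses are not given: they have to be found in the camera images.
- rail: Fixed drying rail: a flat steel bar on edge, 14 mm wide (x), 20 mm high, sloping 6 degrees (0.105 rad). Origin: middle of the bar's top face, midway between the supports, 193 mm above the desk. Axes: y along the bar, uphill, to the robot's left (+-0.2 rad of yaw); x level, across, away from the robot; z up, square to the bar. Bar spans y = -245 to +220 mm. Rail coordinates below are in this frame.
- loading_spot (a point): Point on the bar's top face near the high end, at rail y = +120 mm: hang carriers here (y = +50 to +150 mm counts as near the high end). Let go, a carrier rolls downhill (to -y) by itself at 0.1 to 0.2 m/s, so fingers that close across the bar (along rail x) let its post roll out between them. Axes as the rail's.
- low_arm (a point): Point on the bar's top face at rail y = -200 mm, at the low support. Black arms 18 mm wide hold the bar from the far (+x) side at y = +-200 mm, from 20 mm square posts at x = 60 to 80 mm (low post's top 32 mm above the bar's top face, the high one's level with it). Between them both sides of the bar are free. The bar's low end is open: only the drop bar stops carriers.
- high_arm (a point): Point on the bar's top face at rail y = +200 mm, at the high support; a black end block 22 mm wide sits just beyond it, 10 mm above the bar. On the desk the stand has 20 mm high feet from x = -50 to +150 mm at y = +-200 mm and a 20 mm high beam at x = 70 mm.
- bar_hinge (a point): Hinge of the drop bar, at rail x = +34, y = -185, z = +20 mm; the hinge axis runs along the rail. Axes as the rail's.
- drop_bar (a joint): Drop bar, the stop at the low end: steel, 10 mm square, reaching 70 mm from its hinge. In rad: 0 = closed, flat across and above the rail, pointing to rail -x (towards the robot), at its limit; 1.57 = upright over the hinge. Starts 1.2 to 1.6, limit 1.75. Stiff hinge (0.06 N m), stays where left. To close, swing its free end towards the robot and down.
- bar_tip (a point): Point on the drop bar's middle line, 60 mm from the hinge. At bar angle q it lies at rail x = 34 - 60 cos q, y = -185, z = 20 + 60 sin q mm.
- carrier_a_grip (a point): Centre of the black grip post of one loaded carrier: post 16 mm square (faces square to the carrier's x and y), 50 mm tall; its top is 220 mm, its foot 170 mm above the tray's underside, on a flat bridge 42 (x) by 80 (y) mm. Axes: z up, +x to the carrier's open mouth, y along the rail when hung. Mass about 0.29 kg, balanced under the post.
- carrier_b_grip (a point): The same point of the other loaded carrier, which is built alike. Each carrier starts upright on the mat at one of four places shared with the tumbler and the jar, turned up to 85 degrees either way from its mouth (+x) facing the world's +x.
- carrier_a_seat (a point): Point of the first carrier that lies on the bar's top face when it hangs: 133 mm above the tray's underside, 62 mm below the post's centre. Two wheels (26 mm tread, 20 mm wide between tapered 36 mm flanges, 30 mm wide overall) at y = +-20 mm, axles 13 mm above it. Slide in sideways, mouth first, held 8 to 20 mm high, then lower. Axes as the carrier's.
- carrier_b_seat (a point): The same point of the other carrier. Hung and at rest the carriers lie parallel to the rail: the first at rail y = -140 mm against the closed drop bar, the second at y = -60 mm against the first.
- carrier_a: First loaded carrier, 3 mm aluminium sheet; origin at the tray's underside below the post. Drip tray x = -40 to +48, y = +-38, z 0 to 6 mm. Spine 30 mm wide at x = -40 to -37 up to z = 101; from there inward to x = -18; side plate x = -21 to -18, y = +-40, z 98 to 170, bears the wheels. The side +x is open between print and wheels (z 70 to 128 mm).
- carrier_b: Other loaded carrier, built alike; origin at the tray's underside below the post, axes as the first's.
- print_a: Freshly primed grey vase, 50 mm wide, 66 mm high, fixed on the first carrier's tray (around x = +14 mm, top at z = 70 mm); origin under its centre. Not to be touched.
- print_b: Freshly primed grey gear with a hub, 57 mm wide, 50 mm high, fixed on the other carrier's tray (around x = +14 mm); origin under its centre. Not to be touched.
- tumbler: Cream tumbler, 74 mm wide, 124 mm high, 0.45 kg, standing among the carriers; origin under its centre. Leave it.
- primer_jar: Grey jar with a black cap, 58 mm wide, 70 mm high, standing among the carriers; origin under its centre. Leave it.
- gamepad: Black gamepad lying flat, about 150 by 100 mm, 42 mm high; origin under its centre. Leave it.
- screwdriver: Screwdriver lying at the right edge of the mat, 170 mm long, 30 mm high; origin under its middle, along its x. Leave it.
- spray_can: Grey spray can beyond the rail, 54 mm wide, 170 mm high; origin under its centre. Leave it.
- filament_spool: Filament spool lying flat beyond the rail, 170 mm wide, 54 mm high; origin under its centre. Leave it.
- empty_carrier: A third carrier of the same make with nothing on its tray, far to the left; origin under its tray. Leave it.
There are look-alikes about, which are no part of the job. Leave any blue look-alike of the carrier_a alone.

How it is judged:
By the outcome, as a careful person would: the job done as asked, in the order asked, and still so for the second after the job is handed in, with the robot touching nothing.
It also fails if it takes over 67 s, if anything falls off the work surface, if the arm or the gripper's body presses on something with over 40 N, if the wrist force passes 120 N, or if a joint passes its speed limit or range.

## Robot

A 6-joint arm with a two-finger parallel gripper is mounted at the origin on the work surface. World frame = base frame: x ahead of the robot, y to its left, z up, the work surface at z = 0. Lengths are in m, angles in rad, forces in N, time in s.
With the tool pointing down it reaches from about 0.35 to 0.775 m from the base axis. Payload 7.3 kg.
Tool frame: the origin (TCP) lies on the centre line of the jaws, within the pads' length; the fingertips stand ahead of it and the grasp point (between the pads) lies 11 mm behind it (robot.nose_length is the z of the fingertips in the tool frame, in m); z points along the fingers, y is the line along which they close (so a half turn about z gives the same grasp; the last joint's range is limited). The gripper opens to 92 mm and grips with 3 to 60 N. Pads are 19 mm wide; open, the fingers measure 130 mm over their backs; the gripper's body (75 mm by 190 mm) begins 47 mm behind the grasp point.
Start: joints at [-1.443, 0.342, 1.524, -0, 1.275, -0.146], TCP at [0.142, -0.505, 0.235] pointing down, gripper open.
Joint ranges: [-2.53, 2.53], [-0.77, 2.02], [0.04, 2.7], [-1, 4.14], [0.28, 2.66], [-3.11, 3.11]. Speed limits (rad/s): [2.57, 2.57, 3.14, 3.14, 3.14, 3.14].

## Interface

Orientations are given as [roll, pitch, yaw] about the fixed x, y, z axes, in that order (R = Rz(yaw) Ry(pitch) Rx(roll)).
In Python, from cell import robot, cams gives the robot as it stands. The module is installed in compiled form; this text tells all that it offers.
- The arm moves only by the tool carry_out, never from a script. Its argument "deltas" is a list of rows, each a list of 7 numbers: the shift along the tool's x, y, z in cm, then the turn, a rotation vector about the tool's x, y, z in rad, then the opening, from 0 (shut) to 1 (fully open). A call has exactly 8 rows; each row shifts and turns the commanded pose from where the row before left it, along the tool's axes as they then stand; what a row does not reach is not made up. A row lasts 1/12 s, in which the tool goes at most 41.7 mm and 7.16 degrees, less where a joint would pass 70% of its speed; a pose out of reach is approached as far as the arm can. A call is refused whole if a number of a shift passes 4.17 or a number of a turn 0.125, either way. A call with a gripper value outside its range is refused whole. The fingers move at their own pace and stop on an object; "force" is the grip in N (left out, the last holds). Time passes only in rows, so rows that do not move let the fingers close, or fill a call up. It gives the time, the measured TCP pose, the force, the opening and the grip force at its end, in the units of the state.
- robot.observe(): the state, without advancing time (a new reading comes with each control period).
- cams.read_camera(name): name is "scene" or "top" or "wrist"; returns a dict with "image" (384x512x3 uint8, blue, green, red), "depth" (384x512 float32, m along the optical axis (not along the pixel's ray), 0 where there is no reading), "fx", "fy", "cx", "cy" (pixels), "world_to_cam" (4x4, takes a point from world to camera coordinates). Camera axes: x right, y up, looking along -z (the intrinsics and any distortion apply to the point x, -y, -z); pixel columns grow to the right and rows downward; lengths in m; the calibration is good to about 2 mm. A picture is of the moment at which its call begins.
- robot.hand_in(): hands the job in; it is judged then, once.
The state is a dict: "time": time; "qpos": joint angles; "qvel": joint speeds; "joint_efforts": joint torques, N m; "tool_pos": TCP position; "tool_rot": TCP orientation; "contact_force": force on the tool from outside, world axes, zero at the start; "torque": the same for the moment, N m; "opening": finger opening in m; "grip_force": force on a finger pad.
Only numpy, scipy, OpenCV 4.12 (cv2) and the standard library are available. Lean on these libraries where they do the work, as an engineer would, in place of code of your own. Each camera call takes 0.05 s, during which the arm holds its last target. There are 200 camera calls.

## Working session

There is one attempt and no reset: what is moved stays moved. The work goes in short steps, Python scripts to look and compute and a tool call to move; the robot and the scene stay as the last step left them, time stands still between calls to the robot, and variables do not carry over. Pictures are saved under pics/ and viewed, at most 10 in all, crops included, and the job is handed in when it is done.

Besides the shell and the picture viewer there is one more tool, called by a JSON object that holds its "api" and its "payload". carry_out: Moves the arm, as the interface text tells. Its arguments: {"type":"object","properties":{"deltas":{"type":"array","items":{"type":"array","items":{"type":"number"}}},"force":{"type":"number"}},"required":["deltas"]}

```bash
mkdir -p pics
python3 - <<'E'
from cell import robot,cams
import cv2,numpy as np
s=robot.observe();print({k:np.round(v,3).tolist() for k,v in s.items()}, robot.nose_length)
for n in("scene","top"):
    d=cams.read_camera(n);cv2.imwrite(f"pics/{n}0.png",cv2.resize(d["image"],(800,600),interpolation=cv2.INTER_CUBIC));np.savez(f"pics/{n}0.npz",**d)
    W=np.linalg.inv(d["world_to_cam"]);print(n,d["fx"],d["cx"],d["cy"],W.round(3).tolist(),[k for k in d])
E
```

```text
{'time': 0.0, 'qpos': [-1.443, 0.343, 1.525, 0.0, 1.275, -0.146], 'qvel': [0.0, -0.0, 0.001, -0.001, 0.0, -0.0], 'joint_efforts': [0.001, -43.124, -24.422, 0.072, 0.056, -0.0], 'tool_pos': [0.142, -0.505, 0.234], 'tool_rot': [-3.14, -0.0, 0.274], 'contact_force': [-1.25, -0.376, -1.521], 'torque': [0.034, -0.001, 0.051], 'grip_force': 0.0, 'opening': 0.092} 0.008
scene 419.9542120275917 261.82587085740823 190.57702099687108 [[0.341, -0.608, 0.717, 1.586], [0.94, 0.206, -0.272, -0.316], [0.018, 0.767, 0.642, 1.084], [0.0, 0.0, 0.0, 1.0]] ['image', 'depth', 'fx', 'fy', 'cx', 'cy', 'world_to_cam']
top 466.5569365254067 257.87658755368693 189.62058110754094 [[0.01, 0.988, -0.155, 0.314], [-1.0, 0.013, 0.015, 0.092], [0.017, 0.154, 0.988, 1.536], [0.0, 0.0, 0.0, 1.0]] ['image', 'depth', 'fx', 'fy', 'cx', 'cy', 'world_to_cam']
```

View pics/top0.png

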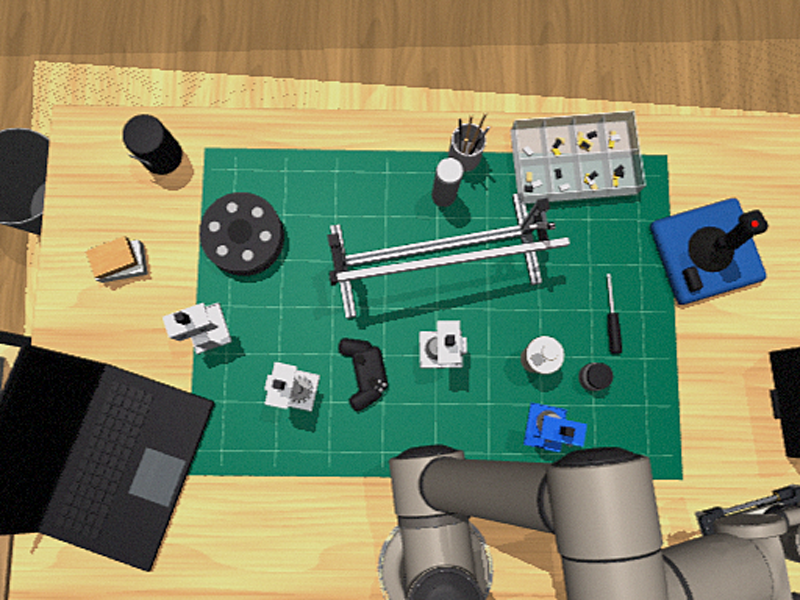

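View pics/scene0.png

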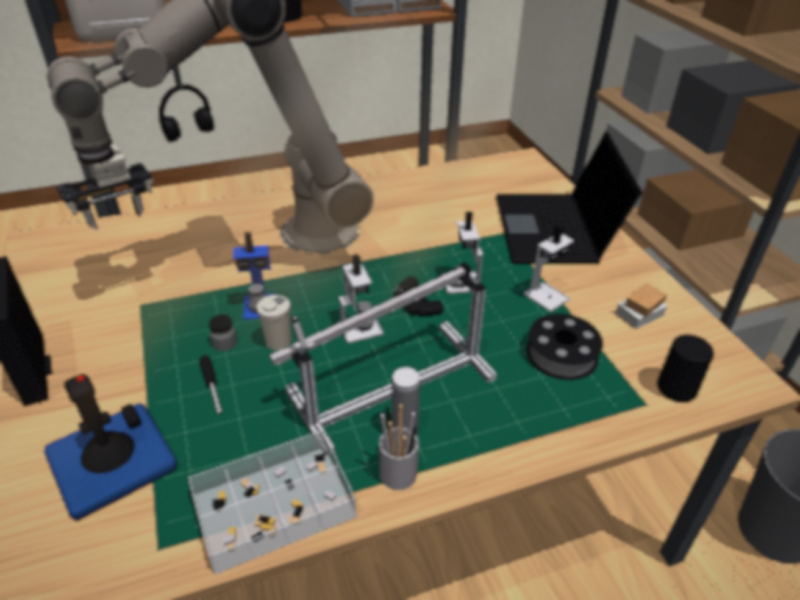

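The top view shows the vase carrier at about (443,345) with its mouth to image left, and the gear carrier at (292,387) with its mouth to the right. The empty carrier is at (197,326), the rail runs from (335,275) to (568,241), and the drop bar is upright near (543,215). Next I'll measure with depth.

```bash
cat > h.py <<'E'
import numpy as np,cv2
def cloud(d):
    v,u=np.mgrid[0:384,0:512];z=d["depth"]
    P=np.stack([(u-d["cx"])/d["fx"]*z,-(v-d["cy"])/d["fy"]*z,-z,np.ones_like(z)],-1)
    W=(P@np.linalg.inv(d["world_to_cam"]).T)[...,:3]; W[z==0]=np.nan
    return W
E
python3 - <<'E'
from h import *
d=dict(np.load("pics/top0.npz"));W=cloud(d);im=d["image"]
s=512/800
def reg(x0,x1,y0,y1):
    m=np.zeros((384,512),bool);m[int(y0*s):int(y1*s),int(x0*s):int(x1*s)]=1;return m
g=im.max(-1)
for n,b in dict(vase=(405,480,305,385),gear=(250,330,350,420),empty=(155,240,290,360)).items():
    m=reg(*b);P=W[m];z=P[:,2]
    t=P[(z>.205)&(z<.235)];br=P[(z>.16)&(z<.18)];tr=P[(z>0.003)&(z<.012)]
    print(n,"top",len(t),t.mean(0).round(4),t.min(0).round(3),t.max(0).round(3))
    r=cv2.minAreaRect((br[:,:2]*1000).astype(np.float32));print(" bridge",len(br),r,np.median(br[:,2]))
    for a in(.07,.05,.12,.04):
        q=P[(z>a-.008)&(z<a+.008)];print("  z",a,len(q),q.mean(0).round(3) if len(q) else '')
m=reg(325,575,225,290);P=W[m];P=P[(P[:,2]>.15)&(P[:,2]<.235)]
print(len(P));
# rail line fit, robust
l=cv2.fitLine(P.astype(np.float32),cv2.DIST_HUBER,0,.001,.001).ravel();print(l)
v=l[:3];c=l[3:]
for _ in range(8):
    e=P-c;t=e@v;r=np.linalg.norm(e-np.outer(t,v),axis=1);Q=P[r<.012];c=Q.mean(0);v=np.linalg.svd(Q-c,full_matrices=False)[2][0]
v*=np.sign(v[1]);t=(Q-c)@v;print(len(Q),c,v,t.min(),t.max(),"slope",np.arcsin(v[2]),"yaw",np.arctan2(-v[0],v[1]))
M=reg(500,590,170,270)&(W[...,2]>.2);ys,xs=np.nonzero(M)
for a in np.arange(.2,.3,.01):
    q=W[M];q=q[abs(q[:,2]-a)<.005]
    if len(q):print(round(a,3),len(q),q.mean(0).round(3),q.std(0).round(3))
cv2.imwrite("pics/crop1.png",cv2.resize(im[125:190,200:375],None,fx=4.5,fy=4.5,interpolation=cv2.INTER_CUBIC))
E
```

```text
vase top 36 [ 0.4432 -0.0126  0.22  ] [ 0.435 -0.02   0.207] [ 0.451 -0.005  0.226]
 bridge 343 ((442.83404541015625, -12.794025421142578), (79.87879180908203, 41.509521484375), 1.272757887840271) 0.17135571208346545
  z 0.07 45 [0.442 0.007 0.071]
  z 0.05 15 [0.437 0.007 0.045]
  z 0.12 0 
  z 0.04 39 [0.44  0.012 0.039]
gear top 36 [0.3585 0.297  0.2201] [0.352 0.29  0.206] [0.366 0.305 0.229]
 bridge 363 ((358.6634521484375, 298.4396667480469), (42.24540328979492, 79.8071517944336), 79.1925048828125) 0.17061576833194714
  z 0.07 0 
  z 0.05 28 [0.356 0.284 0.054]
  z 0.12 0 
  z 0.04 5 [0.355 0.279 0.044]
empty top 42 [0.4773 0.4783 0.2187] [0.469 0.47  0.206] [0.488 0.488 0.224]
 bridge 351 ((478.058349609375, 480.2052917480469), (42.98453903198242, 80.13258361816406), 21.153118133544922) 0.17078595645013706
  z 0.07 9 [0.443 0.462 0.071]
  z 0.05 11 [0.441 0.466 0.049]
  z 0.12 24 [0.459 0.472 0.12 ]
  z 0.04 8 [0.441 0.466 0.041]
1161
[-0.1898644   0.9767417   0.09963566  0.5977106  -0.00398802  0.19243024]
813 [ 0.59620446 -0.01358764  0.19298476] [-0.18898036  0.97620661  0.10633472] -0.2359414074849966 0.22734664712959268 slope 0.10653613114618482 yaw 0.19122113187950257
0.2 31 [ 0.683 -0.187  0.202] [0.015 0.008 0.002]
0.21 55 [ 0.696 -0.188  0.209] [0.015 0.006 0.002]
0.22 4 [ 0.657 -0.184  0.219] [0.004 0.003 0.003]
0.23 5 [ 0.654 -0.183  0.233] [0.003 0.001 0.002]
0.24 4 [ 0.651 -0.185  0.242] [0.003 0.001 0.002]
0.25 6 [ 0.647 -0.189  0.251] [0.003 0.005 0.003]
0.26 18 [ 0.647 -0.192  0.26 ] [0.004 0.003 0.002]
0.27 1 [ 0.648 -0.187  0.266] [0. 0. 0.]
```

View pics/crop1.png

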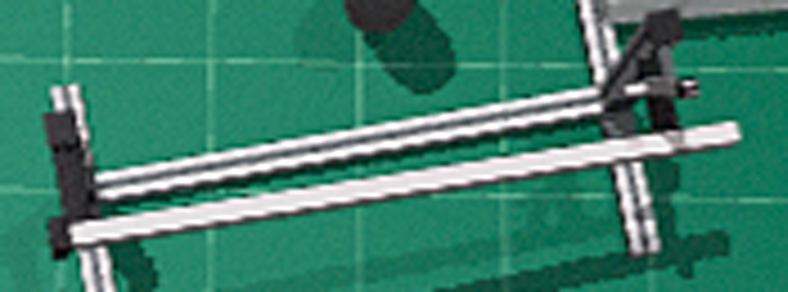

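Run:
```python
from h import *
d=dict(np.load("pics/top0.npz"));im=d["image"]
a=cv2.resize(im[195:255,258:308],None,fx=8,fy=8,interpolation=cv2.INTER_CUBIC)
b=cv2.resize(im[220:280,160:210],None,fx=8,fy=8,interpolation=cv2.INTER_CUBIC)
cv2.imwrite("pics/crop2.png",np.hstack([b,a]))
W=cloud(d)
s=dict(np.load("pics/scene0.npz"));S=cloud(s)
for nm,c,z0 in(("vase",(.443,-.013),.0),("gear",(.3585,.298),0)):
  for C,n in((W,"top"),(S,"scene")):
    P=C.reshape(-1,3);P=P[np.linalg.norm(P[:,:2]-c,axis=1)<.07]
    for lo,hi in((.003,.012),(.03,.045),(.045,.06),(.06,.075),(.08,.097),(.105,.125),(.135,.16)):
        q=P[(P[:,2]>lo)&(P[:,2]<hi)]
        if len(q)>3:print(nm,n,lo,len(q),(q.mean(0)-[*c,0]).round(3),(q.min(0)-[*c,0]).round(3)[:2],(q.max(0)-[*c,0]).round(3)[:2])
```

```text
vase top 0.003 386 [-0.006  0.01   0.006] [-0.068 -0.068] [0.07  0.067]
vase top 0.03 39 [-0.003  0.027  0.037] [-0.025  0.013] [0.024 0.036]
vase top 0.045 8 [-0.009  0.016  0.047] [-0.016 -0.037] [0.012 0.03 ]
vase top 0.06 42 [-0.001  0.02   0.07 ] [-0.015 -0.039] [0.016 0.031]
vase top 0.105 5 [-0.013 -0.029  0.107] [-0.039 -0.038] [ 0.004 -0.019]
vase top 0.135 9 [-0.004 -0.024  0.15 ] [-0.038 -0.025] [ 0.024 -0.019]
vase scene 0.003 144 [0.021 0.001 0.005] [-0.069 -0.064] [0.068 0.067]
vase scene 0.03 15 [0.016 0.006 0.034] [-0.007 -0.041] [0.028 0.036]
vase scene 0.045 11 [ 0.004 -0.029  0.053] [-0.005 -0.041] [0.014 0.003]
vase scene 0.06 59 [0.003 0.005 0.07 ] [-0.017 -0.041] [0.021 0.029]
vase scene 0.08 12 [ 0.004 -0.036  0.091] [-0.011 -0.041] [ 0.024 -0.02 ]
vase scene 0.105 25 [ 0.002 -0.022  0.114] [-0.034 -0.041] [ 0.04  -0.019]
vase scene 0.135 83 [ 0.02  -0.01   0.149] [-0.043 -0.026] [0.044 0.016]
gear top 0.003 366 [-0.005 -0.016  0.006] [-0.068 -0.069] [0.068 0.067]
gear top 0.045 31 [-0.002 -0.014  0.055] [-0.011 -0.023] [ 0.005 -0.004]
gear top 0.105 10 [0.007 0.035 0.106] [-0.004  0.031] [0.02 0.04]
gear scene 0.003 99 [ 0.01  -0.008  0.006] [-0.07  -0.059] [0.063 0.069]
gear scene 0.03 6 [0.013 0.036 0.038] [0.003 0.035] [0.023 0.038]
gear scene 0.045 16 [0.006 0.009 0.053] [-0.007 -0.023] [0.026 0.039]
gear scene 0.06 10 [0.012 0.036 0.066] [-0.007  0.033] [0.026 0.041]
gear scene 0.08 6 [0.019 0.035 0.091] [0.015 0.031] [0.025 0.037]
gear scene 0.105 14 [0.027 0.014 0.115] [-0.008  0.009] [0.047 0.02 ]
gear scene 0.135 61 [ 0.024 -0.006  0.148] [-0.03  -0.022] [0.043 0.014]
```

View pics/crop2.png

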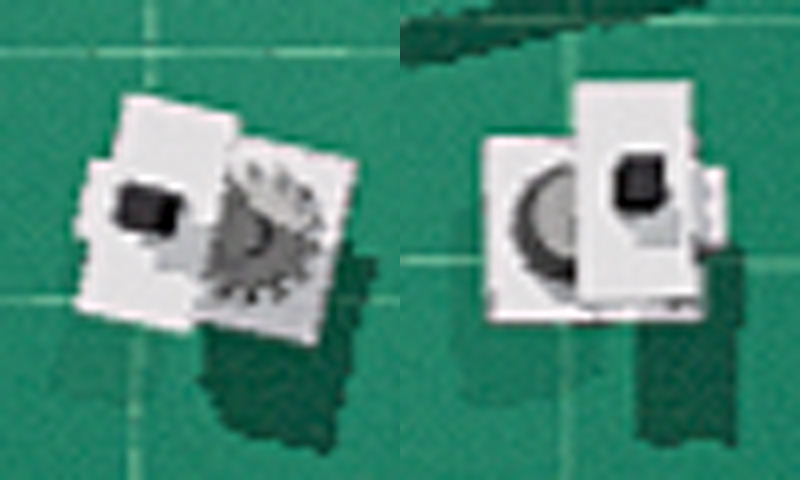

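Both spines are visible, so the mouths are clear. The vase carrier's mouth faces +y (yaw about 91°) and the gear carrier's faces -y (about -101°). Next I'll refine the rail and write a move planner.

```bash
cat >> h.py <<'E'
from scipy.spatial.transform import Rotation as Rn
import json,os
if os.path.exists("rail.json"):
    r=json.load(open("rail.json"));O=np.array(r["O"]);Y=np.array(r["Y"])
    X=np.cross(Y,[0,0,1]);X/=np.linalg.norm(X);Z=np.cross(X,Y);RR=np.c_[Y,X,-Z]
def rail(x,y,z): return O+(np.array([x,y,z])/1000)@np.c_[X,Y,Z].T
def down(psi): return (Rn.from_euler("z",psi,degrees=True)*Rn.from_euler("x",np.pi)).as_matrix()
def plan(wps,cmd=None):
    """wps: (pos,R,nrows,opening); prints rows from the commanded/measured pose"""
    from cell import robot
    s=robot.observe();p=np.array(s["tool_pos"]);R=Rn.from_euler("xyz",s["tool_rot"])
    if cmd:p,R=np.array(cmd[0]),Rn.from_matrix(cmd[1])
    rows=[]
    for t,Rt,n,o in wps:
        Rt=Rn.from_matrix(Rt)
        for k in range(n,0,-1):
            d=np.round(R.inv().apply((np.array(t)-p)/k)*100,2);w=np.round((R.inv()*Rt).as_rotvec()/k,3)
            if abs(d).max()>4.17 or abs(w).max()>.125: print("LIMIT",d,w)
            rows.append([*d.tolist(),*w.tolist(),o]);p=p+R.apply(d/100);R=R*Rn.from_rotvec(w)
    while len(rows)%8: rows.append([0]*6+[rows[-1][6]])
    for i in range(0,len(rows),8): print(json.dumps(rows[i:i+8]).replace(".0,",",").replace("-0,","0,"))
    print("end",p.round(4).tolist(),R.as_euler("xyz").round(3).tolist())
E
python3 - <<'E'
from h import *
d=dict(np.load("pics/top0.npz"));W=cloud(d)
c=np.array([.5962,-.01359,.19298]);v=np.array([-.18898,.97621,.10633]);
P=W.reshape(-1,3);X=np.cross(v,[0,0,1]);X/=np.linalg.norm(X);Z=np.cross(X,v)
e=P-c;x,t,z=e@X*1e3,e@v*1e3,e@Z*1e3
m=(abs(x)<25)&(abs(z)<30)&(abs(t)<245)
for a in range(-14,16,2):
    q=m&(abs(x-a)<=1);print(a,q.sum(),z[q].mean().round(1) if q.any() else '')
top=m&(abs(x)<12)&(abs(t)<190)&(z>-3)
for lo in range(-190,190,76):
    q=top&(t>=lo)&(t<lo+76);print(lo,q.sum(),"x",np.percentile(x[q],[2,50,98]).round(1),"z",np.median(z[q]).round(2))
q=m&(abs(x)<9);print("ends",np.sort(t[q])[:12].round(0),np.sort(t[q])[-25:].round(0), )
q=m&(t>200)&(x>-12)&(x<12);o=np.argsort(t[q]);print(np.c_[t[q],z[q]][o][::6].round(0).tolist())
E
```

```text
-14 0 
-12 0 
-10 10 -4.5
-8 12 2.2
-6 216 -6.3
-4 109 -0.7
-2 111 0.9
0 103 0.7
2 101 0.9
4 102 0.9
6 95 0.4
8 50 -1.0
10 9 0.6
12 11 -6.8
14 7 -8.7
-190 110 x [-6.8  0.5  7.5] z 1.01
-114 109 x [-6.8  0.4  7.4] z 0.44
-38 112 x [-6.4  0.6  7.3] z 0.91
38 118 x [-6.7  0.2  7.2] z 0.53
114 110 x [-6.   0.7  7.2] z 0.31
ends [-236. -236. -234. -234. -234. -234. -233. -233. -232. -232. -231. -230.] [219. 219. 219. 220. 220. 221. 221. 222. 222. 223. 223. 224. 224. 224.
 225. 225. 226. 226. 227. 227. 227. 227. 227. 227. 227.]
[[200.0, -14.0], [203.0, 3.0], [205.0, -1.0], [207.0, -2.0], [210.0, -4.0], [213.0, -6.0], [216.0, 7.0], [218.0, 16.0], [219.0, 11.0], [221.0, 9.0], [223.0, 9.0], [225.0, -5.0], [227.0, 8.0], [227.0, 3.0]]
```

```bash
python3 - <<'E'
import numpy as np,json
c=np.array([.5962,-.01359,.19298]);v=np.array([-.18898,.97621,.10633]);h=np.array([v[0],v[1],0])/np.hypot(v[0],v[1])
X=np.array([h[1],-h[0],0]);O=c+.0085*v+.0005*X;O[2]=.1935
Y=h*np.cos(.105)+np.array([0,0,np.sin(.105)])
json.dump(dict(O=O.tolist(),Y=Y.tolist()),open("rail.json","w"))
E
python3 - <<'E'
from h import *
print(O,X,Y)
# scene-camera check of rail axis
s=dict(np.load("pics/scene0.npz"));P=cloud(s).reshape(-1,3);e=(P-O)*1e3;x,y,z=e@X,e@Y,e@Z
m=(abs(x)<12)&(abs(y)<170)&(z>-4)&(z<6);print(m.sum(),np.percentile(x[m],[2,50,98]),np.median(z[m]))
m=(abs(y+185)<9)&(z>35)&(z<100)&(x>-20)&(x<50);print("bar",np.c_[x,y,z][m].round(0)[::4].tolist())
m=(abs(x)<9)&(abs(z)<8)&(y<-150);print(np.sort(y[m])[:8])
print(rail(55,-185,100),rail(55,-185,72))
plan([((.20,-.48,.33),down(45),4,0.5),(rail(56,-185,110),RR,20,0)])
E
```

```text
[ 0.59508456 -0.00519719  0.1935    ] [ 0.98177307  0.19005693 -0.        ] [-0.1890102   0.97636602  0.10480717]
371 [-6.14749402  3.12749564 10.37015437] -0.48014608020411864
bar [[11.0, -185.0, 86.0], [19.0, -188.0, 89.0], [25.0, -190.0, 91.0], [11.0, -191.0, 76.0], [20.0, -181.0, 78.0], [21.0, -182.0, 75.0], [24.0, -184.0, 75.0], [24.0, -182.0, 69.0], [27.0, -183.0, 68.0], [26.0, -184.0, 63.0], [25.0, -181.0, 57.0], [28.0, -183.0, 56.0], [27.0, -183.0, 51.0], [29.0, -182.0, 48.0], [32.0, -183.0, 47.0], [34.0, -185.0, 45.0], [32.0, -185.0, 39.0], [36.0, -186.0, 39.0]]
[-245.40938337 -245.05809866 -244.80425411 -244.09281737 -243.62893596
 -243.24073419 -242.19368881 -241.32436556]
[ 0.6860409  -0.18566145  0.27355993] [ 0.68548315 -0.18278034  0.24571414]
LIMIT [ 1.57 -0.21 -2.4 ] [-0.    -0.    -0.128]
LIMIT [ 1.58 -0.01 -2.4 ] [-0.    -0.    -0.128]
LIMIT [ 1.57  0.19 -2.39] [-0.001 -0.    -0.128]
LIMIT [ 1.54  0.38 -2.4 ] [-0.    -0.001 -0.128]
[[1.57, -0.21, -2.4, 0, 0, -0.128, 0.5], [1.58, -0.01, -2.4, 0, 0, -0.128, 0.5], [1.57, 0.19, -2.39, -0.001, 0, -0.128, 0.5], [1.54, 0.
[... 277 characters left out ...]
, 0.002, 0.005, -0.049, 0], [2.43, 1.46, 0.29, 0.003, 0.005, -0.049, 0], [2.36, 1.58, 0.3, 0.003, 0.005, -0.049, 0], [2.28, 1.69, 0.31, 0.002, 0.005, -0.049, 0], [2.19, 1.8, 0.32, 0.003, 0.005, -0.049, 0], [2.1, 1.91, 0.32, 0.002, 0.005, -0.049, 0], [2, 2.01, 0.33, 0.003, 0.005, -0.048, 0]]
[[1.9, 2.1, 0.33, 0.003, 0.005, -0.049, 0], [1.79, 2.2, 0.33, 0.002, 0.004, -0.048, 0], [1.68, 2.28, 0.34, 0.003, 0.005, -0.049, 0], [1.57, 2.36, 0.34, 0.002, 0.004, -0.048, 0], [1.45, 2.43, 0.34, 0.003, 0.005, -0.049, 0], [1.33, 2.5, 0.34, 0.002, 0.004, -0.048, 0], [1.2, 2.57, 0.33, 0.003, 0.005, -0.049, 0], [1.07, 2.62, 0.34, 0.002, 0.004, -0.048, 0]]
end [0.6872, -0.1865, 0.2835] [3.142, -0.105, 1.762]
```

{"api": "carry_out", "payload": {"deltas": [[1.6,-0.2,-2.4,0,0,-0.12,0.5],[1.6,0,-2.4,0,0,-0.12,0.5],[1.6,0.2,-2.4,0,0,-0.12,0],[1.5,0.4,-2.4,0,0,-0.12,0],[2.8,0.7,0.2,0,0.005,-0.05,0],[2.7,0.8,0.2,0,0.005,-0.05,0],[2.7,1,0.2,0,0.005,-0.05,0],[2.6,1.1,0.2,0,0.005,-0.05,0]], "force": 20}}

```text
time: 0.77
tool_pos: [0.3017, -0.425, 0.3232]
tool_rot: [3.14, -0.02, 0.956]
contact_force: [0.2, -0.5, 0.0]
opening: 0.0429
grip_force: 0.0
```

{"api": "carry_out", "payload": {"deltas": [[2.6,1.2,0.3,0,0.005,-0.05,0],[2.5,1.3,0.3,0,0.005,-0.05,0],[2.4,1.5,0.3,0,0.005,-0.05,0],[2.4,1.6,0.3,0,0.005,-0.05,0],[2.3,1.7,0.3,0,0.005,-0.05,0],[2.2,1.8,0.3,0,0.005,-0.05,0],[2.1,1.9,0.3,0,0.005,-0.05,0],[2,2,0.3,0,0.005,-0.05,0]]}}

```text
time: 1.43
tool_pos: [0.5001, -0.3119, 0.3066]
tool_rot: [3.125, -0.057, 1.357]
contact_force: [0.5, -0.8, 0.0]
opening: 0.0001
grip_force: 0.0
```

Run:
```python
from h import *
plan([(rail(58,-185,110),RR,8,0),(rail(58,-185,76),RR,2,0),(rail(20,-185,76),RR,5,0),(rail(-2,-185,68),RR,3,0),(rail(-10,-185,52),RR,3,0),(rail(-14,-185,38),RR,3,0)])
```

```text
[[2.02, 1.97, 0.44, 0.006, 0.006, -0.05, 0], [1.91, 2.07, 0.44, 0.006, 0.006, -0.05, 0], [1.81, 2.17, 0.43, 0.006, 0.006, -0.051, 0], [1.69, 2.26, 0.43, 0.006, 0.007, -0.05, 0], [1.57, 2.34, 0.43, 0.006, 0.006, -0.051, 0], [1.45, 2.42, 0.43, 0.006, 0.007, -0.05, 0], [1.33, 2.49, 0.42, 0.007, 0.006, -0.051, 0], [1.19, 2.56, 0.41, 0.006, 0.007, -0.05, 0]]
[[0, 0, 1.7, 0, 0, 0, 0], [0, 0, 1.7, 0, 0, 0, 0], [0, -0.76, 0, 0, 0, 0, 0], [0, -0.76, 0, 0, 0, 0, 0], [0, -0.76, 0, 0, 0, 0, 0], [0, -0.76, 0, 0, 0, 0, 0], [0, -0.76, 0, 0, 0, 0, 0], [0, -0.73, 0.27, 0, 0, 0, 0]]
[[0, -0.73, 0.26, 0, 0, 0, 0], [0, -0.74, 0.27, 0, 0, 0, 0], [0, -0.27, 0.53, 0, 0, 0, 0], [0, -0.26, 0.53, 0, 0, 0, 0], [0, -0.27, 0.54, 0, 0, 0, 0], [0, -0.13, 0.47, 0, 0, 0, 0], [0, -0.13, 0.46, 0, 0, 0, 0], [-0.01, -0.14, 0.47, 0, 0, 0, 0]]
end [0.6171, -0.1924, 0.2119] [3.142, -0.105, 1.762]
```

{"api": "carry_out", "payload": {"deltas": [[1.9,2.0,0.4,0.006,0.006,-0.05,0],[1.9,2.0,0.4,0.006,0.006,-0.05,0],[1.8,2.1,0.4,0.006,0.006,-0.05,0],[1.7,2.2,0.4,0.006,0.006,-0.05,0],[1.5,2.3,0.4,0.006,0.006,-0.05,0],[1.4,2.4,0.4,0.006,0.006,-0.05,0],[1.3,2.5,0.4,0.006,0.006,-0.05,0],[0,0,0,0,0,0,0]]}}

```text
time: 2.1
tool_pos: [0.6653, -0.2024, 0.2858]
tool_rot: [3.141, -0.099, 1.712]
contact_force: [0.0, -0.1, -0.2]
opening: 0.0006
grip_force: 0.0
```

Run:
```python
from h import *
plan([(rail(58,-185,100),RR,2,0),(rail(58,-185,76),RR,2,0),(rail(25,-185,76),RR,4,0),(rail(0,-185,68),RR,3,0),(rail(-10,-185,52),RR,2,0),(rail(-14,-185,38),RR,3,0)])
```

```text
[[0.62, 1.29, 0.68, 0.003, 0.003, -0.025, 0], [0.59, 1.31, 0.67, 0.002, 0.003, -0.024, 0], [0, 0, 1.2, 0, 0, 0, 0], [0.01, 0, 1.2, 0, 0, 0, 0], [0, -0.82, 0, 0, 0, 0, 0], [0, -0.83, 0, 0, 0, 0, 0], [0, -0.82, 0, 0, 0, 0, 0], [-0.01, -0.83, 0, 0, 0, 0, 0]]
[[0, -0.83, 0.27, 0, 0, 0, 0], [0, -0.83, 0.27, 0, 0, 0, 0], [0, -0.84, 0.26, 0, 0, 0, 0], [0, -0.5, 0.8, 0, 0, 0, 0], [0, -0.5, 0.8, 0, 0, 0, 0], [0, -0.13, 0.47, 0, 0, 0, 0], [0, -0.14, 0.47, 0, 0, 0, 0], [0, -0.13, 0.46, 0, 0, 0, 0]]
end [0.6171, -0.1924, 0.2119] [3.141, -0.105, 1.762]
```

{"api": "carry_out", "payload": {"deltas": [[0.6,1.3,0,0.003,0.003,-0.025,0],[0.6,1.3,0,0.003,0.003,-0.025,0],[0,0,1.9,0,0,0,0],[0,0,1.9,0,0,0,0],[0,-0.8,0,0,0,0,0],[0,-0.8,0,0,0,0,0],[0,-0.8,0,0,0,0,0],[0,-0.8,0,0,0,0,0]]}}

```text
time: 2.77
tool_pos: [0.6537, -0.1928, 0.2516]
tool_rot: [3.141, -0.102, 1.755]
contact_force: [0.9, 0.2, 0.0]
opening: 0.0004
grip_force: 0.4
```

{"api": "carry_out", "payload": {"deltas": [[0,-0.9,0.3,0,0,0,0],[0,-0.8,0.2,0,0,0,0],[0,-0.9,0.3,0,0,0,0],[0,-0.5,0.8,0,0,0,0],[0,-0.5,0.8,0,0,0,0],[0,-0.1,0.5,0,0,0,0],[0,-0.1,0.5,0,0,0,0],[0,0,0.2,0,0,0,0]]}}

```text
time: 3.43
tool_pos: [0.6159, -0.1961, 0.2156]
tool_rot: [-3.141, -0.102, 1.756]
contact_force: [-0.1, 0.7, 1.5]
opening: 0.0006
grip_force: 0.5
```

Run:
```python
from h import *
from cell import robot,cams
s=robot.observe();print(s["contact_force"],((np.array(s["tool_pos"])-O)@np.c_[X,Y,Z]*1e3).round(1))
d=cams.read_camera("scene");cv2.imwrite("pics/s1.png",cv2.resize(d["image"][150:290,140:320],(770,600),interpolation=cv2.INTER_CUBIC))
plan([(rail(-15,-185,32.5),RR,4,0)])
```

```text
[-0.14782269  0.71969698  1.51251855] [ -15.9 -188.    42.1]
[[0.07, 0.02, 0.24, 0, 0.001, -0.002, 0], [0.08, 0.02, 0.24, 0, 0.001, -0.001, 0], [0.07, 0.01, 0.23, 0, 0, -0.002, 0], [0.08, 0.02, 0.24, 0, 0.001, -0.001, 0], [0, 0, 0, 0, 0, 0, 0], [0, 0, 0, 0, 0, 0, 0], [0, 0, 0, 0, 0, 0, 0], [0, 0, 0, 0, 0, 0, 0]]
end [0.616, -0.192, 0.2064] [3.141, -0.105, 1.762]
```

View pics/s1.png

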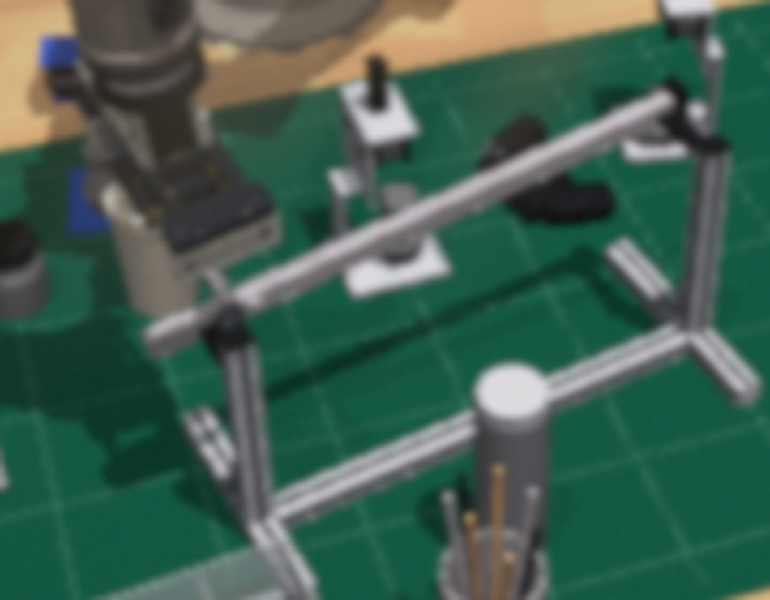

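The picture shows the drop bar at about (215,285), nearly down under the closed fingers. I'll press it the last few millimetres.

{"api": "carry_out", "payload": {"deltas": [[0,0,0.2,0,0,0,0],[0,0,0.2,0,0,0,0],[0,0,0.2,0,0,0,0],[0,0,0.1,0,0,0,0],[0,0,0.1,0,0,0,0],[0,0,0,0,0,0,0],[0,0,0,0,0,0,0],[0,0,0,0,0,0,0]]}}

```text
time: 4.15
tool_pos: [0.6163, -0.1952, 0.2084]
tool_rot: [3.14, -0.101, 1.756]
contact_force: [-0.1, 0.3, 0.4]
opening: 0.0003
grip_force: 0.0
```

Run:
```python
from h import *
from cell import robot
s=robot.observe();print(((np.array(s["tool_pos"])-O)@np.c_[X,Y,Z]*1e3).round(1))
```

```text
[ -15.3 -187.9   34.8]
```

{"api": "carry_out", "payload": {"deltas": [[0,0,0.1,0,0,0,0],[0,0,0.05,0,0,0,0],[0,0,0.05,0,0,0,0],[0,0,0.05,0,0,0,0],[0,0,0.05,0,0,0,0],[0,0,0,0,0,0,0],[0,0,0,0,0,0,0],[0,0,0,0,0,0,0]]}}

```text
time: 4.82
tool_pos: [0.6161, -0.1951, 0.2064]
tool_rot: [3.14, -0.101, 1.756]
contact_force: [-2.5, 0.4, 5.3]
opening: 0.0008
grip_force: 2.7
```

{"api": "carry_out", "payload": {"deltas": [[0,0,0.1,0,0,0,0],[0,0,0.1,0,0,0,0],[0,0,0,0,0,0,0],[0,0,0,0,0,0,0],[0,0,-2,0,0,0,0.3],[0,0,-3,0,0,0,0.5],[0,0,-3,0,0,0,0.7],[0,0,-3,0,0,0,0.7]]}}

```text
time: 5.48
tool_pos: [0.6178, -0.2057, 0.314]
tool_rot: [3.141, -0.102, 1.756]
contact_force: [-0.0, -0.8, 0.6]
opening: 0.0225
grip_force: 0.0
```

Run:
```python
from h import *
from cell import robot,cams
d=cams.read_camera("scene");P=cloud(d).reshape(-1,3);e=(P-O)*1e3;x,y,z=e@X,e@Y,e@Z
m=(abs(y+185)<12)&(z>8)&(z<45)&(x>-50)&(x<50);q=np.c_[x,y,z][m];print(q[np.argsort(q[:,0])].round(0)[::3].tolist())
plan([((.50,-.06,.33),down(141),14,.7),((.4432,-.0127,.245),down(181.3),10,.7)])
```

```text
[[-35.0, -182.0, 24.0], [-31.0, -191.0, 24.0], [-28.0, -191.0, 13.0], [-27.0, -192.0, 24.0], [-22.0, -190.0, 27.0], [-20.0, -186.0, 22.0], [-16.0, -191.0, 19.0], [-12.0, -188.0, 26.0], [-9.0, -183.0, 25.0], [-5.0, -185.0, 25.0], [-0.0, -190.0, 27.0], [3.0, -184.0, 27.0], [7.0, -183.0, 25.0], [9.0, -187.0, 29.0], [12.0, -182.0, 24.0], [15.0, -184.0, 23.0], [19.0, -182.0, 26.0], [22.0, -190.0, 24.0], [24.0, -187.0, 25.0], [30.0, -190.0, 27.0], [33.0, -191.0, 26.0], [35.0, -182.0, 27.0], [37.0, -177.0, 25.0], [38.0, -184.0, 22.0], [38.0, -175.0, 21.0], [40.0, -184.0, 28.0], [41.0, -183.0, 19.0], [42.0, -189.0, 25.0], [46.0, -196.0, 28.0]]
[[1.19, -0.64, 0.04, 0.003, -0.006, -0.05, 0.7], [1.22, -0.58, 0.04, 0.003, -0.006, -0.05, 0.7], [1.25, -0.52, 0.03, 0.003, -0.006, -0.05, 0.7], [1.27, -0.46, 0.03, 0.003, -0.006, -0.05, 0.7], [1.29, -0.4, 0.02, 0.003, -0.006, -0.05, 0.7], [1.31, -0.33, 0.01, 0.003, -0.006, -0.05, 0.7], [1.33, -0.26, 0.01, 0.003, -0.006, -0.051, 0.7], [1.34, -0.2, 0, 0.003, -0.007, -0.05, 0.7]]
[[1.35, -0.13, -0.01, 0.003, -0.006, -0.051, 0.7], [1.35, -0.06, -0.02, 0.003, -0.007, -0.05, 0.7], [1.35, 0.01, -0.03, 0.003, -0.006, -0.051, 0.7], [1.35, 0.08, -0.04, 0.003, -0.007, -0.05, 0.7], [1.35, 0.14, -0.05, 0.003, -0.006, -0.051, 0.7], [1.33, 0.22, -0.05, 0.004, -0.007, -0.05, 0.7], [0.74, 0.01, 0.85, 0, 0, -0.07, 0.7], [0.74, 0.06, 0.85, 0, 0, -0.07, 0.7]]
[[0.73, 0.11, 0.85, 0, 0, -0.07, 0.7], [0.72, 0.16, 0.85, 0, 0, -0.071, 0.7], [0.71, 0.22, 0.85, 0, 0, -0.07, 0.7], [0.69, 0.26, 0.85, 0, 0, -0.071, 0.7], [0.67, 0.31, 0.85, 0, 0, -0.07, 0.7], [0.65, 0.36, 0.85, 0, 0, -0.071, 0.7], [0.62, 0.41, 0.85, 0, 0, -0.07, 0.7], [0.58, 0.44, 0.85, 0, 0, -0.071, 0.7]]
end [0.4432, -0.0127, 0.245] [-3.141, 0.0, -3.119]
```

{"api": "carry_out", "payload": {"deltas": [[1.2,-0.6,0,0.003,-0.006,-0.05,0.7],[1.2,-0.6,0,0.003,-0.006,-0.05,0.7],[1.2,-0.5,0,0.003,-0.006,-0.05,0.7],[1.3,-0.5,0,0.003,-0.006,-0.05,0.7],[1.3,-0.4,0,0.003,-0.006,-0.05,0.7],[1.3,-0.3,0,0.003,-0.006,-0.05,0.7],[1.3,-0.3,0,0.003,-0.006,-0.05,0.7],[1.3,-0.2,0,0.003,-0.006,-0.05,0.7]]}}

```text
time: 6.2
tool_pos: [0.5498, -0.1225, 0.3205]
tool_rot: [3.134, -0.051, 2.16]
contact_force: [0.4, -0.0, 0.3]
opening: 0.0643
grip_force: 0.0
```

{"api": "carry_out", "payload": {"deltas": [[1.4,-0.1,0,0.003,-0.006,-0.05,0.7],[1.4,-0.1,0,0.003,-0.006,-0.05,0.7],[1.3,0,0,0.003,-0.006,-0.05,0.7],[1.4,0.1,0,0.003,-0.006,-0.05,0.7],[1.3,0.1,0,0.003,-0.006,-0.05,0.7],[1.3,0.2,0,0.003,-0.006,-0.05,0.7],[0.8,0,0.8,0,0,-0.07,0.7],[0.7,0.1,0.9,0,0,-0.07,0.7]]}}

```text
time: 6.87
tool_pos: [0.4872, -0.0494, 0.3071]
tool_rot: [3.14, -0.012, 2.601]
contact_force: [0.1, -0.4, 0.4]
opening: 0.0642
grip_force: 0.0
```

Run:
```python
from h import *
plan([((.4432,-.0127,.245),down(181.3),8,.7)])
```

```text
[[0.7, 0.11, 0.78, 0.001, -0.001, -0.07, 0.7], [0.69, 0.16, 0.78, 0.001, -0.001, -0.07, 0.7], [0.68, 0.21, 0.78, 0.001, -0.002, -0.071, 0.7], [0.66, 0.25, 0.78, 0, -0.001, -0.07, 0.7], [0.64, 0.3, 0.78, 0.001, -0.002, -0.071, 0.7], [0.62, 0.35, 0.78, 0, -0.001, -0.07, 0.7], [0.6, 0.39, 0.78, 0.001, -0.002, -0.071, 0.7], [0.57, 0.43, 0.79, 0, -0.001, -0.07, 0.7]]
end [0.4432, -0.0127, 0.245] [3.141, -0.0, -3.119]
```

{"api": "carry_out", "payload": {"deltas": [[0.7,0.1,0.8,0,-0.001,-0.07,0.7],[0.7,0.2,0.8,0,-0.001,-0.07,0.7],[0.7,0.2,0.8,0,-0.001,-0.07,0.7],[0.7,0.3,0.8,0,-0.001,-0.07,0.7],[0.6,0.3,0.8,0,-0.001,-0.07,0.7],[0.6,0.3,0.8,0,-0.001,-0.07,0.7],[0.6,0.4,0.8,0,-0.001,-0.07,0.7],[0,0,0,0,0,0,0.7]]}}

```text
time: 7.53
tool_pos: [0.4475, -0.0163, 0.25]
tool_rot: [3.135, -0.008, 3.09]
contact_force: [-0.2, 0.4, -0.3]
opening: 0.0643
grip_force: 0.0
```

Run:
```python
from h import *
plan([((.4432,-.0127,.220),down(181.3),2,.7),((.4432,-.0127,.186),down(181.3),3,.7)])
```

```text
[[0.21, 0.16, 1.5, 0.003, -0.004, -0.037, 0.7], [0.21, 0.17, 1.5, 0.004, -0.004, -0.037, 0.7], [0, 0, 1.13, 0, 0, 0, 0.7], [0, 0, 1.14, 0, 0, 0, 0.7], [0.01, 0, 1.13, 0, 0, 0, 0.7], [0, 0, 0, 0, 0, 0, 0.7], [0, 0, 0, 0, 0, 0, 0.7], [0, 0, 0, 0, 0, 0, 0.7]]
end [0.4432, -0.0127, 0.186] [-3.141, 0.0, -3.119]
```

{"api": "carry_out", "payload": {"deltas": [[0.2,0.1,1.5,0.003,-0.004,-0.03,0.7],[0.2,0.1,1.5,0.003,-0.004,-0.03,0.7],[0,0,1.1,0,0,0,0.7],[0,0,1.1,0,0,0,0.7],[0,0,1.1,0,0,0,0.7],[0,0,0,0,0,0,0.7],[0,0,0,0,0,0,0.5],[0,0,0,0,0,0,0.35]]}}

```text
time: 8.2
tool_pos: [0.4459, -0.0151, 0.1891]
tool_rot: [-3.141, 0.005, -3.137]
contact_force: [0.1, -0.4, 0.2]
opening: 0.055
grip_force: 0.0
```

Run:
```python
from h import *
from cell import robot,cams
d=cams.read_camera("wrist");cv2.imwrite("pics/w1.png",d["image"])
print(np.linalg.inv(d["world_to_cam"]).round(3).tolist())
plan([((.4432,-.0127,.186),down(181.3),1,.35)])
```

```text
[[-0.003, -0.962, -0.274, 0.372], [1.0, -0.003, -0.001, -0.015], [0.0, -0.274, 0.962, 0.341], [0.0, 0.0, 0.0, 1.0]]
[[0.27, 0.24, 0.32, -0.001, 0.005, -0.018, 0.35], [0, 0, 0, 0, 0, 0, 0.35], [0, 0, 0, 0, 0, 0, 0.35], [0, 0, 0, 0, 0, 0, 0.35], [0, 0, 0, 0, 0, 0, 0.35], [0, 0, 0, 0, 0, 0, 0.35], [0, 0, 0, 0, 0, 0, 0.35], [0, 0, 0, 0, 0, 0, 0.35]]
end [0.4432, -0.0127, 0.186] [3.141, -0.0, -3.119]
```

View pics/w1.png

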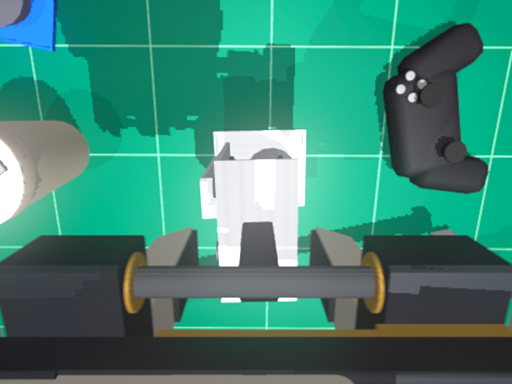

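The post is centred at about (258,245) between the open fingers and square to them, so I'll close on it.

{"api": "carry_out", "payload": {"deltas": [[0.2,0.2,0.2,0,0,-0.005,0.35],[0,0,0,0,0,0,0],[0,0,0,0,0,0,0],[0,0,0,0,0,0,0],[0,0,0,0,0,0,0],[0,0,0,0,0,0,0],[0,0,0,0,0,0,0],[0,0,0,0,0,0,0]], "force": 35}}

```text
time: 8.92
tool_pos: [0.4432, -0.013, 0.1864]
tool_rot: [-3.141, 0.003, -3.131]
contact_force: [-1.5, -0.6, 1.6]
opening: 0.0159
grip_force: 35.0
```

Run:
```python
from h import *
from cell import robot
s=robot.observe();p=np.array(s["tool_pos"]);R=Rn.from_euler("xyz",s["tool_rot"]).as_matrix();print(s["opening"],s["grip_force"])
# seat 62 below post centre(.195): TCP-to-seat vertical
h=(p[2]-.133)*1e3;print("TCP above seat mm",h)
plan([((p[0],p[1],.30),R,5,0),((.43,.06,.32),down(141),9,0),(rail(-110,120,h+14),RR,10,0)])
```

```text
0.015933788789863554 34.999927282333374
TCP above seat mm 53.44314155752805
[[-0.01, 0, -2.27, 0, 0, 0, 0], [-0.01, 0, -2.27, 0, 0, 0, 0], [-0.01, 0, -2.27, 0, 0, 0, 0], [0, 0, -2.27, 0, 0, 0, 0], [-0.01, 0, -2.28, 0, 0, 0, 0], [0.14, 0.81, -0.22, 0, 0, 0.077, 0], [0.2, 0.8, -0.22, 0, 0, 0.077, 0], [0.26, 0.78, -0.22, 0, 0, 0.077, 0]]
[[0.32, 0.76, -0.22, 0, 0.001, 0.077, 0], [0.38, 0.73, -0.22, 0, 0, 0.077, 0], [0.43, 0.7, -0.23, 0, 0.001, 0.077, 0], [0.49, 0.67, -0.22, 0, 0, 0.076, 0], [0.53, 0.62, -0.22, 0.001, 0, 0.077, 0], [0.58, 0.59, -0.23, 0, 0.001, 0.076, 0], [-0.13, 0.41, 0.47, -0.004, 0.01, 0.07, 0], [-0.1, 0.42, 0.47, -0.004, 0.01, 0.07, 0]]
[[-0.08, 0.42, 0.47, -0.004, 0.01, 0.07, 0], [-0.05, 0.43, 0.47, -0.004, 0.01, 0.07, 0], [-0.03, 0.43, 0.47, -0.003, 0.01, 0.07, 0], [0, 0.42, 0.47, -0.003, 0.01, 0.07, 0], [0.02, 0.42, 0.48, -0.004, 0.01, 0.07, 0], [0.05, 0.42, 0.48, -0.003, 0.01, 0.069, 0], [0.08, 0.41, 0.48, -0.004, 0.01, 0.07, 0], [0.09, 0.41, 0.48, -0.003, 0.01, 0.069, 0]]
end [0.4658, 0.0841, 0.2731] [-3.141, -0.105, 1.762]
```

{"api": "carry_out", "payload": {"deltas": [[0,0,-1.5,0,0,0,0],[0,0,-2.3,0,0,0,0],[0,0,-2.5,0,0,0,0],[0,0,-2.5,0,0,0,0],[0,0,-2.5,0,0,0,0],[0.1,0.8,-0.2,0,0,0.075,0],[0.2,0.8,-0.2,0,0,0.075,0],[0.2,0.8,-0.2,0,0,0.075,0]]}}

```text
time: 9.58
tool_pos: [0.4391, 0.0116, 0.3053]
tool_rot: [3.141, 0.003, 2.923]
contact_force: [0.1, -0.2, -2.1]
opening: 0.016
grip_force: 35.0
```

{"api": "carry_out", "payload": {"deltas": [[0.3,0.8,-0.2,0,0,0.08,0],[0.4,0.7,-0.2,0,0,0.08,0],[0.4,0.7,-0.2,0,0,0.08,0],[0.5,0.7,-0.2,0,0,0.08,0],[0.5,0.6,-0.2,0,0,0.08,0],[0.6,0.6,-0.2,0,0,0.08,0],[-0.1,0.4,0.4,-0.004,0.01,0.07,0],[-0.1,0.4,0.4,-0.004,0.01,0.07,0]]}}

```text
time: 10.25
tool_pos: [0.4377, 0.0655, 0.3091]
tool_rot: [3.133, -0.019, 2.305]
contact_force: [0.6, 0.0, -2.9]
opening: 0.0159
grip_force: 35.0
```

Run:
```python
from h import *
plan([(rail(-105,120,53.4+14),RR,8,0)])
```

```text
[[-0.1, 0.47, 0.45, -0.003, 0.01, 0.068, 0], [-0.08, 0.47, 0.45, -0.003, 0.01, 0.068, 0], [-0.05, 0.47, 0.45, -0.003, 0.01, 0.068, 0], [-0.02, 0.47, 0.46, -0.003, 0.01, 0.068, 0], [0.01, 0.47, 0.46, -0.003, 0.01, 0.068, 0], [0.03, 0.47, 0.46, -0.003, 0.011, 0.067, 0], [0.06, 0.47, 0.46, -0.003, 0.01, 0.068, 0], [0.09, 0.46, 0.45, -0.004, 0.011, 0.067, 0]]
end [0.4706, 0.085, 0.2731] [3.141, -0.105, 1.762]
```

{"api": "carry_out", "payload": {"deltas": [[-0.1,0.4,0.4,-0.003,0.01,0.065,0],[-0.1,0.4,0.4,-0.003,0.01,0.065,0],[0,0.5,0.5,-0.003,0.01,0.065,0],[0,0.5,0.5,-0.003,0.01,0.065,0],[0,0.5,0.5,-0.003,0.01,0.065,0],[0,0.5,0.5,-0.003,0.01,0.065,0],[0.1,0.5,0.5,-0.003,0.01,0.06,0],[0,0,0,0,0,0,0]]}}

```text
time: 10.92
tool_pos: [0.4665, 0.0826, 0.2751]
tool_rot: [3.139, -0.094, 1.854]
contact_force: [0.0, -0.5, -4.3]
opening: 0.0157
grip_force: 35.0
```

Run:
```python
from h import *
plan([(rail(-80,120,53.4+14),RR,4,0),(rail(0,120,53.4+14),RR,12,0)])
```

```text
[[-0.03, 0.74, 0.05, -0.002, 0.003, 0.023, 0], [-0.02, 0.74, 0.05, -0.002, 0.003, 0.023, 0], [0, 0.74, 0.05, -0.001, 0.003, 0.023, 0], [0.02, 0.74, 0.06, -0.002, 0.002, 0.023, 0], [0, 0.67, 0, 0, 0, 0, 0], [0, 0.67, 0, 0, 0, 0, 0], [0, 0.67, 0, 0, 0, 0, 0], [0, 0.67, 0, 0, 0, 0, 0]]
[[0, 0.67, 0, 0, 0, 0, 0], [0, 0.66, 0, 0, 0, 0, 0], [0, 0.67, 0, 0, 0, 0, 0], [0, 0.66, 0, 0, 0, 0, 0], [0, 0.67, 0, 0, 0, 0, 0], [0, 0.66, 0, 0, 0, 0, 0], [0, 0.67, 0, 0, 0, 0, 0], [0, 0.66, 0, 0, 0, 0, 0]]
end [0.5737, 0.105, 0.2731] [3.141, -0.105, 1.762]
```

{"api": "carry_out", "payload": {"deltas": [[0,0.7,0,-0.001,0.002,0.015,0],[0,0.7,0,-0.001,0.002,0.015,0],[0,0.7,0,-0.001,0.002,0.015,0],[0,0.7,0,0,0.002,0.01,0],[0,0.5,0,0,0,0,0],[0,0.4,0,0,0,0,0],[0,0,0,0,0,0,0],[0,0,0,0,0,0,0]]}}

```text
time: 11.58
tool_pos: [0.5024, 0.0919, 0.2767]
tool_rot: [3.139, -0.101, 1.802]
contact_force: [0.1, 1.1, -2.9]
opening: 0.0159
grip_force: 35.0
```

Run:
```python
from h import *
from cell import robot,cams
s=robot.observe();print(((np.array(s["tool_pos"])-O)@np.c_[X,Y,Z]*1e3).round(1))
d=cams.read_camera("scene");P=cloud(d).reshape(-1,3);e=(P-O)*1e3;x,y,z=e@X,e@Y,e@Z
m=(abs(y-120)<35)&(abs(x)<14)&(z>-4)&(z<5);print("rail x near load",m.sum(),np.percentile(x[m],[3,50,97]).round(1),np.median(z[m]))
cv2.imwrite("pics/s2.png",cv2.resize(d["image"][110:240,210:360],(690,598),interpolation=cv2.INTER_CUBIC))
d=cams.read_camera("wrist");P=cloud(d).reshape(-1,3);e=(P-O)*1e3;x,y,z=e@X,e@Y,e@Z
for lo in range(-100,160,30):
  m=(y>=lo)&(y<lo+30)&(abs(x)<15)&(z>-3)&(z<4)
  if m.sum()>20:print("wrist",lo,m.sum(),np.percentile(x[m],[2,50,98]).round(1),np.median(z[m]).round(2))
plan([(rail(0,120,53.4+14),RR,16,0)])
```

```text
[-72.6 121.1  70.9]
rail x near load 68 [-5.2  1.8 10.3] -0.2958033847322057
wrist 80 135 [-6.8 -0.6  6.8] 1.32
wrist 110 928 [-6.8 -0.5  6.8] 1.44
wrist 140 1042 [-6.8 -0.5  6.8] 1.45
[[-0.03, 0.45, 0.02, 0, 0, 0.002, 0], [-0.02, 0.45, 0.02, 0, 0, 0.003, 0], [-0.02, 0.46, 0.02, 0, 0, 0.002, 0], [-0.02, 0.45, 0.02, 0, 0, 0.003, 0], [-0.02, 0.46, 0.02, 0, 0, 0.002, 0], [-0.02, 0.46, 0.02, 0, 0, 0.003, 0], [-0.02, 0.45, 0.02, 0, 0, 0.002, 0], [-0.02, 0.46, 0.02, 0, 0, 0.003, 0]]
[[-0.02, 0.45, 0.02, 0, 0.001, 0.002, 0], [-0.01, 0.46, 0.02, 0, 0, 0.003, 0], [-0.01, 0.45, 0.03, 0, 0.001, 0.002, 0], [-0.01, 0.46, 0.02, 0, 0, 0.003, 0], [-0.01, 0.45, 0.03, 0, 0.001, 0.002, 0], [-0.01, 0.46, 0.02, -0.001, 0, 0.003, 0], [-0.01, 0.45, 0.03, 0, 0.001, 0.002, 0], [-0.02, 0.46, 0.02, -0.001, 0, 0.003, 0]]
end [0.5738, 0.105, 0.2731] [3.141, -0.105, 1.762]
```

View pics/s2.png

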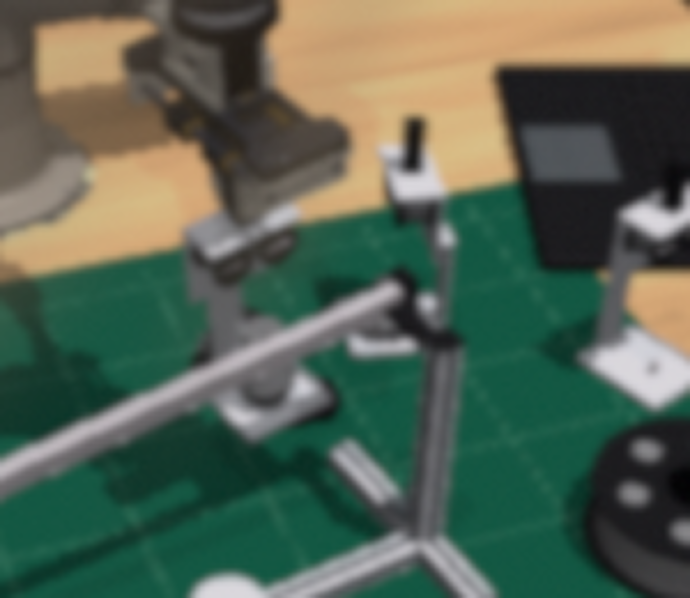

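The picture shows the vase carrier held upright at about (265,330), with its mouth towards the rail and its wheels above the bar. The wrist depth puts the rail within 0.5 mm of my model, so I'll slide in.

{"api": "carry_out", "payload": {"deltas": [[0,0.4,0,0,0,0.004,0],[0,0.5,0,0,0,0.004,0],[0,0.5,0,0,0,0.004,0],[0,0.5,0,0,0,0.004,0],[0,0.5,0,0,0,0.004,0],[0,0.5,0,0,0,0.004,0],[0,0.5,0,0,0,0.004,0],[0,0.5,0,0,0,0.004,0]]}}

```text
time: 12.35
tool_pos: [0.541, 0.1004, 0.2768]
tool_rot: [-3.141, -0.101, 1.769]
contact_force: [-0.6, 0.3, -2.7]
opening: 0.0157
grip_force: 35.0
```

{"api": "carry_out", "payload": {"deltas": [[0,0.5,0,0,0,0,0],[0,0.5,0,0,0,0,0],[0,0.5,0,0,0,0,0],[0,0.5,0,0,0,0,0],[0,0.4,0,0,0,0,0],[0,0.4,0,0,0,0,0],[0,0,0,0,0,0,0],[0,0,0,0,0,0,0]]}}

```text
time: 13.02
tool_pos: [0.568, 0.1059, 0.2767]
tool_rot: [-3.141, -0.101, 1.77]
contact_force: [-0.3, 0.2, -3.2]
opening: 0.0155
grip_force: 35.0
```

Run:
```python
from h import *
from cell import robot,cams
s=robot.observe();print(((np.array(s["tool_pos"])-O)@np.c_[X,Y,Z]*1e3).round(1),np.round(s["contact_force"],1))
plan([(rail(0,120,53.4+9),RR,4,0),(rail(0,120,53.4+1),RR,4,0)])
```

```text
[ -5.5 122.3  70.8] [-0.3  0.2 -3.2]
[[-0.06, 0.14, 0.21, 0, 0.001, 0.002, 0], [-0.06, 0.14, 0.21, -0.001, 0.001, 0.002, 0], [-0.05, 0.14, 0.21, 0, 0.001, 0.002, 0], [-0.06, 0.13, 0.21, -0.001, 0.001, 0.002, 0], [0, 0, 0.2, 0, 0, 0, 0], [0, 0, 0.2, 0, 0, 0, 0], [0, 0, 0.2, 0, 0, 0, 0], [0, 0, 0.2, 0, 0, 0, 0]]
end [0.5735, 0.1063, 0.2602] [3.141, -0.105, 1.762]
```

{"api": "carry_out", "payload": {"deltas": [[0,0.2,0.1,0,0.001,0.002,0],[0,0.2,0.2,0,0.001,0.002,0],[0,0.1,0.2,0,0.001,0.002,0],[0,0.05,0.2,0,0.001,0.002,0],[0,0,0.2,0,0,0,0],[0,0,0.2,0,0,0,0],[0,0,0.1,0,0,0,0],[0,0,0,0,0,0,0]]}}

```text
time: 13.68
tool_pos: [0.5728, 0.1081, 0.2647]
tool_rot: [-3.14, -0.105, 1.762]
contact_force: [0.7, 0.6, -2.2]
opening: 0.0155
grip_force: 35.0
```

Run:
```python
from h import *
from cell import robot,cams
s=robot.observe();print(((np.array(s["tool_pos"])-O)@np.c_[X,Y,Z]*1e3).round(1),np.round(s["contact_force"],1))
```

```text
[ -0.3 122.3  58.7] [ 0.7  0.6 -2.2]
```

{"api": "carry_out", "payload": {"deltas": [[0,0,0.1,0,0,0,0],[0,0.03,0.1,0,0,0,0],[0,0,0.1,0,0,0,0],[0,0,0.1,0,0,0,0],[0,0,0.05,0,0,0,0],[0,0,0.05,0,0,0,0],[0,0,0,0,0,0,0],[0,0,0,0,0,0,0]]}}

```text
time: 14.35
tool_pos: [0.5732, 0.1087, 0.26]
tool_rot: [-3.14, -0.105, 1.762]
contact_force: [0.6, 0.3, -2.9]
opening: 0.0158
grip_force: 35.0
```

Run:
```python
from h import *
from cell import robot,cams
s=robot.observe();print(((np.array(s["tool_pos"])-O)@np.c_[X,Y,Z]*1e3).round(1),np.round(s["contact_force"],1))
```

```text
[  0.2 122.3  54. ] [ 0.6  0.3 -2.9]
```

{"api": "carry_out", "payload": {"deltas": [[0,0,0.05,0,0,0,0],[0,0,0.05,0,0,0,0],[0,0,0.05,0,0,0,0],[0,0,0,0,0,0,0],[0,0,0,0,0,0,0],[0,0,0,0,0,0,0],[0,0,0,0,0,0,0],[0,0,0,0,0,0,0]]}}

```text
time: 15.02
tool_pos: [0.5733, 0.1088, 0.259]
tool_rot: [-3.141, -0.104, 1.762]
contact_force: [-1.0, -1.1, 3.9]
opening: 0.0155
grip_force: 35.0
```

Contact force has gone from -2.9 to +3.9 N, so the wheels are seated and I'll release.

{"api": "carry_out", "payload": {"deltas": [[0,0,0,0,0,0,0.5],[0,0,0,0,0,0,0.6],[0,0,0,0,0,0,0.6],[0,0,0,0,0,0,0.6],[0,0,0,0,0,0,0.6],[0,0,0,0,0,0,0.6],[0,0,0,0,0,0,0.6],[0,0,0,0,0,0,0.6]]}}

```text
time: 15.68
tool_pos: [0.5732, 0.1088, 0.2585]
tool_rot: [-3.14, -0.105, 1.762]
contact_force: [0.3, 0.4, -0.1]
opening: 0.0551
grip_force: 0.0
```

```bash
cat >> h.py <<'E'
def posts():
    from cell import robot,cams
    d=cams.read_camera("scene");P=cloud(d).reshape(-1,3);e=(P-O)*1e3;x,y,z=e@X,e@Y,e@Z
    c=d["image"].reshape(-1,3).max(1)
    m=(abs(x)<14)&(z>48)&(z<92)&(c<90)&(y>-230)&(y<230)
    if m.any():
        h,b=np.histogram(y[m],bins=np.arange(-230,231,10));print("dark",[(int(b[i]),int(h[i])) for i in range(len(h)) if h[i]])
        print("x",np.median(x[m]).round(1))
    return d
E
python3 - <<'E'
from h import *
posts()
plan([(rail(0,120,130),RR,4,.6),((.45,.23,.33),down(45),14,.6),((.3585,.2975,.245),down(-10.8),10,.6)])
E
```

```text
dark [(60, 39), (70, 29)]
x 6.0
[[-0.06, -0.01, -1.94, 0, 0, 0, 0.6], [-0.06, -0.01, -1.94, 0, 0, 0, 0.6], [-0.06, 0, -1.94, -0.001, 0, 0, 0.6], [-0.05, -0.01, -1.93, 0, 0, 0, 0.6], [1.08, -0.7, 0.15, -0.004, -0.007, 0.07, 0.6], [1.03, -0.77, 0.14, -0.004, -0.007, 0.07, 0.6], [0.97, -0.84, 0.13, -0.004, -0.007, 0.07, 0.6], [0.91, -0.91, 0.12, -0.004, -0.007, 0.07, 0.6]]
[[0.85, -0.97, 0.11, -0.004, -0.007, 0.07, 0.6], [0.78, -1.03, 0.1, -0.003, -0.007, 0.069, 0.6], [0.71, -1.08, 0.09, -0.004, -0.007, 0.07, 0.6], [0.63, -1.13, 0.09, -0.003, -0.007, 0.069, 0.6], [0.55, -1.17, 0.08, -0.004, -0.007, 0.07, 0.6], [0.47, -1.21, 0.07, -0.003, -0.007, 0.069, 0.6], [0.39, -1.24, 0.06, -0.004, -0.007, 0.07, 0.6], [0.3, -1.26, 0.06, -0.003, -0.007, 0.069, 0.6]]
[[0.21, -1.28, 0.05, -0.004, -0.006, 0.07, 0.6], [0.12, -1.29, 0.04, -0.003, -0.007, 0.069, 0.6], [-0.17, -1.12, 0.85, 0, 0, 0.097, 0.6], [-0.28, -1.1, 0.85, 0, 0, 0.097, 0.6], [-0.38, -1.07, 0.85, 0, 0, 0.098, 0.6], [-0.49, -1.03, 0.85, 0, 0, 0.097, 0.6], [-0.58, -0.98, 0.85, 0, 0, 0.098, 0.6], [-0.68, -0.91, 0.85, 0, 0, 0.097, 0.6]]
[[-0.76, -0.85, 0.85, 0, 0, 0.098, 0.6], [-0.84, -0.77, 0.85, 0, 0, 0.097, 0.6], [-0.91, -0.68, 0.85, 0, 0, 0.098, 0.6], [-0.97, -0.59, 0.85, 0, 0, 0.097, 0.6], [0, 0, 0, 0, 0, 0, 0.6], [0, 0, 0, 0, 0, 0, 0.6], [0, 0, 0, 0, 0, 0, 0.6], [0, 0, 0, 0, 0, 0, 0.6]]
end [0.3585, 0.2975, 0.245] [3.142, 0.0, -0.188]
```

The carrier is rolling, with its post now at y of about 68 mm and clear of the fingers. I'll retract and head for the gear carrier.

{"api": "carry_out", "payload": {"deltas": [[0,0,-1.9,0,0,0,0.6],[0,0,-1.9,0,0,0,0.6],[0,0,-1.9,0,0,0,0.6],[0,0,-1.9,0,0,0,0.6],[1.1,-0.7,0.1,-0.004,-0.007,0.07,0.6],[1,-0.8,0.1,-0.004,-0.007,0.07,0.6],[1,-0.8,0.1,-0.004,-0.007,0.07,0.6],[0.9,-0.9,0.1,-0.004,-0.007,0.07,0.6]]}}

```text
time: 16.4
tool_pos: [0.539, 0.1387, 0.3342]
tool_rot: [-3.131, -0.075, 1.477]
contact_force: [-0.6, 0.5, -0.5]
opening: 0.0554
grip_force: 0.0
```

{"api": "carry_out", "payload": {"deltas": [[0.9,-1,0.1,-0.004,-0.007,0.07,0.6],[0.8,-1,0.1,-0.004,-0.007,0.07,0.6],[0.7,-1.1,0.1,-0.004,-0.007,0.07,0.6],[0.6,-1.1,0.1,-0.004,-0.007,0.07,0.6],[0.6,-1.2,0.1,-0.003,-0.007,0.07,0.6],[0.5,-1.2,0.1,-0.003,-0.007,0.07,0.6],[0.4,-1.2,0.1,-0.003,-0.007,0.07,0.6],[0.3,-1.3,0.1,-0.003,-0.007,0.07,0.6]]}}

```text
time: 17.07
tool_pos: [0.4678, 0.2154, 0.3296]
tool_rot: [-3.135, -0.013, 0.917]
contact_force: [-0.4, -0.1, -0.5]
opening: 0.0551
grip_force: 0.0
```

Run:
```python
from h import *
posts()
plan([((.3585,.2975,.245),down(-10.8),12,.6)])
```

```text
dark [(-70, 49), (-60, 24)]
x 7.2
[[-0.03, -1.12, 0.71, -0.001, -0.001, 0.092, 0.6], [-0.13, -1.11, 0.71, -0.001, -0.001, 0.092, 0.6], [-0.23, -1.09, 0.71, -0.001, 0, 0.092, 0.6], [-0.33, -1.07, 0.71, -0.001, -0.001, 0.092, 0.6], [-0.42, -1.03, 0.71, -0.001, 0, 0.092, 0.6], [-0.51, -0.99, 0.71, -0.001, 0, 0.092, 0.6], [-0.6, -0.94, 0.71, -0.001, -0.001, 0.092, 0.6], [-0.69, -0.88, 0.71, -0.001, 0, 0.092, 0.6]]
[[-0.77, -0.82, 0.71, -0.002, -0.001, 0.092, 0.6], [-0.84, -0.75, 0.71, -0.001, 0, 0.092, 0.6], [-0.9, -0.66, 0.71, -0.001, -0.001, 0.092, 0.6], [-0.96, -0.58, 0.71, -0.002, 0, 0.091, 0.6], [0, 0, 0, 0, 0, 0, 0.6], [0, 0, 0, 0, 0, 0, 0.6], [0, 0, 0, 0, 0, 0, 0.6], [0, 0, 0, 0, 0, 0, 0.6]]
end [0.3585, 0.2975, 0.245] [3.142, -0.0, -0.188]
```

{"api": "carry_out", "payload": {"deltas": [[0,-1.1,0.7,-0.001,-0.001,0.09,0.6],[-0.1,-1.1,0.7,-0.001,-0.001,0.09,0.6],[-0.2,-1.1,0.7,-0.001,0,0.09,0.6],[-0.3,-1.1,0.7,-0.001,0,0.09,0.6],[-0.4,-1,0.7,-0.001,0,0.09,0.6],[-0.5,-1,0.7,-0.001,0,0.09,0.6],[-0.6,-0.9,0.7,-0.001,0,0.09,0.6],[-0.7,-0.9,0.7,-0.001,0,0.09,0.6]]}}

```text
time: 17.78
tool_pos: [0.397, 0.2683, 0.2737]
tool_rot: [-3.136, -0.007, 0.198]
contact_force: [-0.4, 0.6, 0.3]
opening: 0.0553
grip_force: 0.0
```

{"api": "carry_out", "payload": {"deltas": [[-0.8,-0.8,0.7,0,0,0.09,0.6],[-0.8,-0.7,0.7,0,0,0.09,0.6],[-0.9,-0.6,0.7,0,0,0.09,0.6],[0,0,0,0,0,0,0.6],[0,0,0,0,0,0,0.6],[0,0,0,0,0,0,0.6],[0,0,0,0,0,0,0.6],[0,0,0,0,0,0,0.6]]}}

```text
time: 18.45
tool_pos: [0.3706, 0.2863, 0.2533]
tool_rot: [-3.135, -0.005, -0.069]
contact_force: [-0.1, -0.5, -0.1]
opening: 0.0552
grip_force: 0.0
```

Run:
```python
from h import *
d=posts()
plan([((.3585,.2975,.225),down(-10.8),3,.6),((.3585,.2975,.186),down(-10.8),4,.6)])
```

```text
dark [(-150, 47), (-140, 26)]
x 8.0
[[-0.43, -0.34, 0.94, -0.002, -0.002, 0.04, 0.6], [-0.44, -0.32, 0.94, -0.003, -0.001, 0.04, 0.6], [-0.45, -0.3, 0.94, -0.002, -0.002, 0.04, 0.6], [0, 0, 0.98, 0, 0, 0, 0.6], [0, 0, 0.97, 0, 0, 0, 0.6], [0, 0, 0.98, 0, 0, 0, 0.6], [0, 0, 0.97, 0, 0, 0, 0.6], [0, 0, 0, 0, 0, 0, 0.6]]
end [0.3585, 0.2975, 0.186] [-3.141, 0.0, -0.189]
```

{"api": "carry_out", "payload": {"deltas": [[-0.5,-0.4,0.4,-0.002,-0.002,0.04,0.6],[-0.5,-0.3,0.4,-0.002,-0.002,0.04,0.6],[-0.4,-0.3,0.9,-0.002,-0.002,0.04,0.6],[0,0,1.2,0,0,0,0.6],[0,0,1.2,0,0,0,0.6],[0,0,1.2,0,0,0,0.6],[0,0,1.2,0,0,0,0.6],[0,0,0,0,0,0,0.5]]}}

```text
time: 19.17
tool_pos: [0.3562, 0.2974, 0.1861]
tool_rot: [3.14, 0.005, -0.189]
contact_force: [-0.1, -0.3, -0.4]
opening: 0.0517
grip_force: 0.0
```

Run:
```python
from h import *
from cell import cams
d=cams.read_camera("wrist");cv2.imwrite("pics/w2.png",d["image"])
plan([((.3585,.2975,.186),down(-10.8),1,.6)])
```

```text
[[0.18, -0.02, 0.12, 0.001, 0.004, -0.001, 0.6], [0, 0, 0, 0, 0, 0, 0.6], [0, 0, 0, 0, 0, 0, 0.6], [0, 0, 0, 0, 0, 0, 0.6], [0, 0, 0, 0, 0, 0, 0.6], [0, 0, 0, 0, 0, 0, 0.6], [0, 0, 0, 0, 0, 0, 0.6], [0, 0, 0, 0, 0, 0, 0.6]]
end [0.3585, 0.2976, 0.186] [-3.141, -0.0, -0.188]
```

View pics/w2.png

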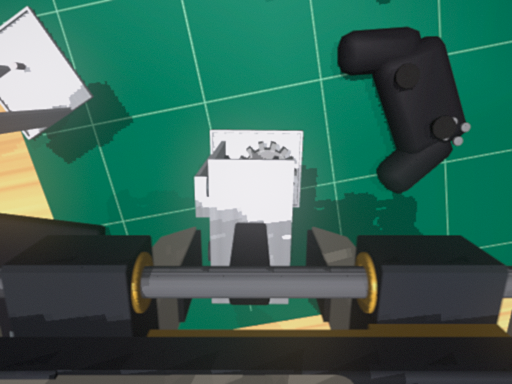

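The gear carrier's post is at about (250,245), square between the fingers and 1–2 mm to the left. I'll nudge and close.

{"api": "carry_out", "payload": {"deltas": [[0.2,-0.15,0.05,0,0.004,0,0.4],[0,0,0,0,0,0,0],[0,0,0,0,0,0,0],[0,0,0,0,0,0,0],[0,0,0,0,0,0,0],[0,0,0,0,0,0,0],[0,0,0,0,0,0,0],[0,0,0,0,0,0,0]], "force": 35}}

```text
time: 19.88
tool_pos: [0.3594, 0.2992, 0.1877]
tool_rot: [-3.141, -0.003, -0.189]
contact_force: [-0.1, -1.9, 2.6]
opening: 0.0155
grip_force: 35.0
```

Run:
```python
from h import *
from cell import robot
posts()
s=robot.observe();p=np.array(s["tool_pos"]);R=Rn.from_euler("xyz",s["tool_rot"]).as_matrix()
h=(p[2]-.133)*1e3;print("TCP above seat mm",h)
plan([((p[0],p[1],.30),R,5,0),((.42,.20,.31),down(45),11,0),(rail(-105,120,h+15),RR,16,0)])
```

```text
dark [(-160, 2), (-150, 48), (-140, 23)]
x 7.8
TCP above seat mm 54.65723694671837
[[0.01, 0, -2.25, 0, 0, 0, 0], [0, 0, -2.25, 0, 0, 0, 0], [0.01, 0, -2.24, 0, 0, 0, 0], [0, -0.01, -2.25, 0, 0, 0, 0], [0.01, 0, -2.24, 0, 0, 0, 0], [0.71, 0.78, -0.09, 0, 0, -0.089, 0], [0.64, 0.84, -0.09, 0, 0, -0.089, 0], [0.56, 0.9, -0.09, 0, 0, -0.089, 0]]
[[0.48, 0.94, -0.09, 0, 0, -0.088, 0], [0.4, 0.98, -0.09, 0, 0, -0.089, 0], [0.31, 1.01, -0.09, 0, 0, -0.088, 0], [0.21, 1.03, -0.09, 0, -0.001, -0.089, 0], [0.12, 1.05, -0.09, 0, 0, -0.088, 0], [0.03, 1.06, -0.09, 0, 0, -0.089, 0], [-0.06, 1.06, -0.09, 0.001, -0.001, -0.088, 0], [-0.16, 1.04, -0.09, 0, 0, -0.089, 0]]
[[-0.28, 0.73, 0.22, 0.003, 0.006, -0.061, 0], [-0.33, 0.72, 0.21, 0.003, 0.006, -0.061, 0], [-0.38, 0.69, 0.21, 0.003, 0.006, -0.061, 0], [-0.42, 0.67, 0.2, 0.003, 0.006, -0.061, 0], [-0.46, 0.64, 0.2, 0.003, 0.006, -0.061, 0], [-0.5, 0.62, 0.19, 0.003, 0.006, -0.061, 0], [-0.54, 0.58, 0.19, 0.003, 0.006, -0.061, 0], [-0.57, 0.55, 0.18, 0.003, 0.006, -0.061, 0]]
[[-0.61, 0.52, 0.18, 0.003, 0.006, -0.061, 0], [-0.64, 0.48, 0.17, 0.003, 0.006, -0.061, 0], [-0.66, 0.44, 0.17, 0.004, 0.006, -0.061, 0], [-0.69, 0.4, 0.16, 0.003, 0.006, -0.061, 0], [-0.72, 0.36, 0.16, 0.004, 0.006, -0.061, 0], [-0.74, 0.31, 0.16, 0.003, 0.006, -0.061, 0], [-0.75, 0.27, 0.15, 0.004, 0.007, -0.061, 0], [-0.77, 0.22, 0.14, 0.003, 0.006, -0.06, 0]]
end [0.4707, 0.0849, 0.2753] [3.142, -0.105, 1.762]
```

{"api": "carry_out", "payload": {"deltas": [[0,0,-1.5,0,0,0,0],[0,0,-2.3,0,0,0,0],[0,0,-2.5,0,0,0,0],[0,0,-2.5,0,0,0,0],[0,0,-2.5,0,0,0,0],[0.7,0.8,-0.1,0,0,-0.09,0],[0.6,0.8,-0.1,0,0,-0.09,0],[0.6,0.9,-0.1,0,0,-0.09,0]]}}

```text
time: 20.6
tool_pos: [0.3751, 0.2722, 0.3032]
tool_rot: [-3.141, -0.002, 0.086]
contact_force: [0.3, -0.0, -3.6]
opening: 0.016
grip_force: 35.0
```

{"api": "carry_out", "payload": {"deltas": [[0.5,0.9,-0.1,0,0,-0.09,0],[0.4,1,-0.1,0,0,-0.09,0],[0.3,1,-0.1,0,0,-0.09,0],[0.2,1,-0.1,0,0,-0.09,0],[0.1,1.1,-0.1,0,0,-0.09,0],[0,1.1,-0.1,0,0,-0.09,0],[-0.1,1.1,-0.1,0,0,-0.09,0],[-0.2,1,-0.1,0,0,-0.09,0]]}}

```text
time: 21.27
tool_pos: [0.4192, 0.199, 0.3108]
tool_rot: [3.141, -0.0, 0.805]
contact_force: [0.5, 0.9, -3.6]
opening: 0.0159
grip_force: 35.0
```

{"api": "carry_out", "payload": {"deltas": [[-0.3,0.7,0.2,0.003,0.006,-0.06,0],[-0.3,0.7,0.2,0.003,0.006,-0.06,0],[-0.4,0.7,0.2,0.003,0.006,-0.06,0],[-0.4,0.7,0.2,0.003,0.006,-0.06,0],[-0.5,0.6,0.2,0.003,0.006,-0.06,0],[-0.5,0.6,0.2,0.003,0.006,-0.06,0],[-0.5,0.6,0.2,0.003,0.006,-0.06,0],[-0.6,0.5,0.2,0.003,0.006,-0.06,0]]}}

```text
time: 21.93
tool_pos: [0.4441, 0.1423, 0.2934]
tool_rot: [-3.13, -0.053, 1.284]
contact_force: [0.8, -0.2, -3.5]
opening: 0.0159
grip_force: 35.0
```

Run:
```python
from h import *
plan([(rail(-90,120,54.7+16),RR,8,0)])
```

```text
[[-0.52, 0.69, 0.18, 0.003, 0.006, -0.06, 0], [-0.56, 0.66, 0.17, 0.003, 0.006, -0.06, 0], [-0.6, 0.63, 0.17, 0.003, 0.006, -0.06, 0], [-0.64, 0.59, 0.16, 0.004, 0.006, -0.059, 0], [-0.67, 0.55, 0.16, 0.003, 0.006, -0.06, 0], [-0.71, 0.51, 0.15, 0.004, 0.006, -0.059, 0], [-0.74, 0.46, 0.14, 0.003, 0.006, -0.06, 0], [-0.76, 0.42, 0.14, 0.003, 0.007, -0.059, 0]]
end [0.4854, 0.0876, 0.2764] [3.141, -0.105, 1.762]
```

{"api": "carry_out", "payload": {"deltas": [[-0.5,0.6,0.1,0.003,0.006,-0.06,0],[-0.5,0.6,0.1,0.003,0.006,-0.06,0],[-0.6,0.6,0.1,0.003,0.006,-0.06,0],[-0.6,0.6,0.2,0.003,0.006,-0.06,0],[-0.7,0.5,0.2,0.003,0.006,-0.06,0],[-0.7,0.5,0.2,0.003,0.006,-0.06,0],[-0.7,0.5,0.1,0.003,0.006,-0.06,0],[0,0,0,0,0,0,0]]}}

```text
time: 22.6
tool_pos: [0.4791, 0.0953, 0.2797]
tool_rot: [-3.141, -0.097, 1.702]
contact_force: [-0.6, -0.1, -3.6]
opening: 0.016
grip_force: 35.0
```

Run:
```python
from h import *
from cell import robot
s=robot.observe();print(((np.array(s["tool_pos"])-O)@np.c_[X,Y,Z]*1e3).round(1))
plan([(rail(-60,120,54.7+16),RR,8,0)])
```

```text
[-94.8 129.1  73. ]
[[-0.09, 0.44, 0.03, 0.001, 0.001, -0.007, 0], [-0.09, 0.44, 0.03, 0.001, 0.001, -0.008, 0], [-0.09, 0.44, 0.03, 0.001, 0.001, -0.007, 0], [-0.1, 0.44, 0.03, 0, 0.001, -0.008, 0], [-0.1, 0.44, 0.03, 0.001, 0.001, -0.007, 0], [-0.1, 0.44, 0.03, 0, 0.001, -0.008, 0], [-0.11, 0.43, 0.03, 0.001, 0.001, -0.007, 0], [-0.11, 0.44, 0.03, 0, 0.001, -0.008, 0]]
end [0.5149, 0.0933, 0.2764] [3.141, -0.105, 1.762]
```

{"api": "carry_out", "payload": {"deltas": [[-0.05,0.5,0,0,0.001,-0.004,0],[-0.05,0.5,0,0,0.001,-0.004,0],[-0.05,0.5,0,0,0.001,-0.004,0],[-0.05,0.5,0,0,0.001,-0.004,0],[-0.05,0.4,0,0,0.001,-0.004,0],[-0.05,0.3,0,0,0.001,-0.004,0],[0,0,0,0,0,0,0],[0,0,0,0,0,0,0]]}}

```text
time: 23.27
tool_pos: [0.5059, 0.0973, 0.2805]
tool_rot: [3.139, -0.103, 1.726]
contact_force: [0.3, -1.0, -3.3]
opening: 0.0158
grip_force: 35.0
```

Run:
```python
from h import *
from cell import robot
s=robot.observe();print(((np.array(s["tool_pos"])-O)@np.c_[X,Y,Z]*1e3).round(1))
plan([(rail(0,120,54.7+14),RR,16,0)])
```

```text
[-68.1 126.1  74.2]
[[-0.02, 0.43, 0.04, 0, 0, -0.002, 0], [-0.02, 0.43, 0.04, 0, 0, -0.002, 0], [-0.02, 0.43, 0.04, 0, 0, -0.002, 0], [-0.03, 0.43, 0.04, 0.001, 0, -0.002, 0], [-0.03, 0.42, 0.04, 0, 0, -0.002, 0], [-0.03, 0.43, 0.04, 0.001, 0, -0.002, 0], [-0.03, 0.42, 0.03, 0, 0, -0.002, 0], [-0.03, 0.43, 0.04, 0.001, 0, -0.002, 0]]
[[-0.03, 0.42, 0.03, 0, 0, -0.003, 0], [-0.03, 0.43, 0.03, 0.001, 0, -0.002, 0], [-0.03, 0.42, 0.04, 0, 0, -0.003, 0], [-0.03, 0.42, 0.03, 0.001, 0, -0.002, 0], [-0.03, 0.43, 0.04, 0, 0, -0.003, 0], [-0.03, 0.42, 0.03, 0.001, 0.001, -0.002, 0], [-0.04, 0.43, 0.03, 0, 0, -0.003, 0], [-0.04, 0.42, 0.04, 0.001, 0.001, -0.002, 0]]
end [0.5737, 0.1049, 0.2744] [-3.141, -0.105, 1.762]
```

{"api": "carry_out", "payload": {"deltas": [[0,0.4,0.1,0,0,-0.004,0],[0,0.5,0.1,0,0,-0.004,0],[0,0.5,0.1,0,0,-0.004,0],[0,0.5,0.1,0,0,-0.004,0],[0,0.5,0,0,0,-0.004,0],[0,0.5,0,0,0,-0.004,0],[0,0.5,0,0,0,-0.004,0],[0,0.5,0,0,0,-0.004,0]]}}

```text
time: 23.93
tool_pos: [0.5449, 0.1043, 0.2768]
tool_rot: [3.135, -0.103, 1.758]
contact_force: [0.5, -0.3, -2.8]
opening: 0.0159
grip_force: 35.0
```

{"api": "carry_out", "payload": {"deltas": [[0,0.5,0,0,0,0,0],[0,0.5,0,0,0,0,0],[0,0.5,0,0,0,0,0],[0,0.5,0,0,0,0,0],[0,0.4,0,0,0,0,0],[0,0.3,0,0,0,0,0],[0,0,0,0,0,0,0],[0,0,0,0,0,0,0]]}}

```text
time: 24.6
tool_pos: [0.5708, 0.1092, 0.2769]
tool_rot: [3.135, -0.103, 1.758]
contact_force: [-0.9, -0.4, -4.3]
opening: 0.016
grip_force: 35.0
```

Run:
```python
from h import *
from cell import robot
s=robot.observe();print(((np.array(s["tool_pos"])-O)@np.c_[X,Y,Z]*1e3).round(1))
plan([(rail(0,120,54.7+5),RR,6,0)])
```

```text
[ -2.1 125.   70.7]
[[-0.08, 0.03, 0.18, 0.001, 0, -0.001, 0], [-0.08, 0.03, 0.18, 0.001, 0, -0.001, 0], [-0.08, 0.04, 0.19, 0.001, 0, -0.001, 0], [-0.09, 0.03, 0.18, 0.001, 0.001, 0, 0], [-0.08, 0.04, 0.18, 0.001, 0, -0.001, 0], [-0.09, 0.03, 0.19, 0.002, 0.001, 0, 0], [0, 0, 0, 0, 0, 0, 0], [0, 0, 0, 0, 0, 0, 0]]
end [0.5735, 0.1058, 0.2654] [-3.141, -0.105, 1.762]
```

{"api": "carry_out", "payload": {"deltas": [[0,0.05,0.1,0.001,0,-0.001,0],[0,0.05,0.2,0.001,0,-0.001,0],[0,0.05,0.2,0.001,0,-0.001,0],[0,0.05,0.2,0.001,0,-0.001,0],[0,0,0.2,0.001,0,0,0],[0,0,0.2,0.001,0,0,0],[0,0,0.1,0,0,0,0],[0,0,0,0,0,0,0]]}}

```text
time: 25.27
tool_pos: [0.5725, 0.1108, 0.2647]
tool_rot: [3.141, -0.103, 1.762]
contact_force: [0.4, -0.2, -2.6]
opening: 0.0155
grip_force: 35.0
```

Run:
```python
from h import *
from cell import robot
s=robot.observe();print(((np.array(s["tool_pos"])-O)@np.c_[X,Y,Z]*1e3).round(1))
posts()
```

```text
[ -0.2 125.   58.5]
dark [(-160, 1), (-150, 47), (-140, 23), (110, 33)]
x 7.2
```

{"api": "carry_out", "payload": {"deltas": [[0,0,0.1,0,0,0,0],[0,0,0.1,0,0,0,0],[0,0,0.1,0,0,0,0],[0,0,0.05,0,0,0,0],[0,0,0.05,0,0,0,0],[0,0,0,0,0,0,0],[0,0,0,0,0,0,0],[0,0,0,0,0,0,0]]}}

```text
time: 25.98
tool_pos: [0.5726, 0.1112, 0.2612]
tool_rot: [3.14, -0.103, 1.762]
contact_force: [0.0, -0.2, -3.3]
opening: 0.0159
grip_force: 35.0
```

{"api": "carry_out", "payload": {"deltas": [[0,0,0.05,0,0,0,0],[0,0,0.05,0,0,0,0],[0,0,0.05,0,0,0,0],[0,0,0,0,0,0,0],[0,0,0,0,0,0,0],[0,0,0,0,0,0,0],[0,0,0,0,0,0,0],[0,0,0,0,0,0,0]]}}

```text
time: 26.65
tool_pos: [0.5727, 0.1113, 0.2605]
tool_rot: [3.139, -0.103, 1.762]
contact_force: [-1.8, -1.3, 5.9]
opening: 0.0162
grip_force: 35.0
```

Seated: the force is now +5.9 N. I'll release.

{"api": "carry_out", "payload": {"deltas": [[0,0,0,0,0,0,0.5],[0,0,0,0,0,0,0.6],[0,0,0,0,0,0,0.6],[0,0,0,0,0,0,0.6],[0,0,0,0,0,0,0.6],[0,0,0,0,0,0,0.6],[0,0,0,0,0,0,0.6],[0,0,0,0,0,0,0.6]]}}

```text
time: 27.32
tool_pos: [0.5725, 0.1114, 0.2596]
tool_rot: [3.14, -0.103, 1.762]
contact_force: [-0.2, -0.3, -1.1]
opening: 0.0551
grip_force: 0.0
```

Run:
```python
from h import *
posts()
```

```text
dark [(-150, 51), (-140, 23), (60, 34), (70, 33), (80, 10)]
x 7.4
```

{"api": "carry_out", "payload": {"deltas": [[0,0,-1.5,0,0,0,0.6],[0,0,-2,0,0,0,0.6],[0,0,-2,0,0,0,0.6],[0,0,-2,0,0,0,0.6],[0,0,-1,0,0,0,0.6],[0,0,0,0,0,0,0.6],[0,0,0,0,0,0,0.6],[0,0,0,0,0,0,0.6]]}}

```text
time: 28.03
tool_pos: [0.5737, 0.1028, 0.343]
tool_rot: [-3.141, -0.103, 1.762]
contact_force: [-0.5, 0.3, 0.5]
opening: 0.0553
grip_force: 0.0
```

{"api": "carry_out", "payload": {"deltas": [[0,-1.5,0,0,0,0,0.6],[0,-1.5,0,0,0,0,0.6],[0,-1.5,0,0,0,0,0.6],[0,-1.5,0,0,0,0,0.6],[0,0,0,0,0,0,0.6],[0,0,0,0,0,0,0.6],[0,0,0,0,0,0,0.6],[0,0,0,0,0,0,0.6]]}}

```text
time: 28.7
tool_pos: [0.5157, 0.0915, 0.3436]
tool_rot: [3.141, -0.103, 1.762]
contact_force: [0.2, 0.5, 1.2]
opening: 0.0552
grip_force: 0.0
```

{"api": "carry_out", "payload": {"deltas": [[0,0,0,0,0,0,0.6],[0,0,0,0,0,0,0.6],[0,0,0,0,0,0,0.6],[0,0,0,0,0,0,0.6],[0,0,0,0,0,0,0.6],[0,0,0,0,0,0,0.6],[0,0,0,0,0,0,0.6],[0,0,0,0,0,0,0.6]]}}

```text
time: 29.37
tool_pos: [0.5152, 0.0913, 0.3442]
tool_rot: [3.14, -0.103, 1.762]
contact_force: [0.2, -0.3, 0.3]
opening: 0.0552
grip_force: 0.0
```

{"api": "carry_out", "payload": {"deltas": [[0,0,0,0,0,0,0.6],[0,0,0,0,0,0,0.6],[0,0,0,0,0,0,0.6],[0,0,0,0,0,0,0.6],[0,0,0,0,0,0,0.6],[0,0,0,0,0,0,0.6],[0,0,0,0,0,0,0.6],[0,0,0,0,0,0,0.6]]}}

```text
time: 30.03
tool_pos: [0.5152, 0.0913, 0.3441]
tool_rot: [3.14, -0.103, 1.762]
contact_force: [-0.3, 0.1, 0.4]
opening: 0.0554
grip_force: 0.0
```

Run:
```python
from h import *
d=posts();posts();cv2.imwrite("pics/s3.png",cv2.resize(d["image"][120:300,130:370],(800,600),interpolation=cv2.INTER_CUBIC))
```

```text
dark [(-160, 2), (-150, 48), (-140, 23), (-80, 1), (-70, 47), (-60, 23)]
x 7.2
dark [(-150, 50), (-140, 22), (-80, 4), (-70, 46), (-60, 21)]
x 7.6
```

View pics/s3.png

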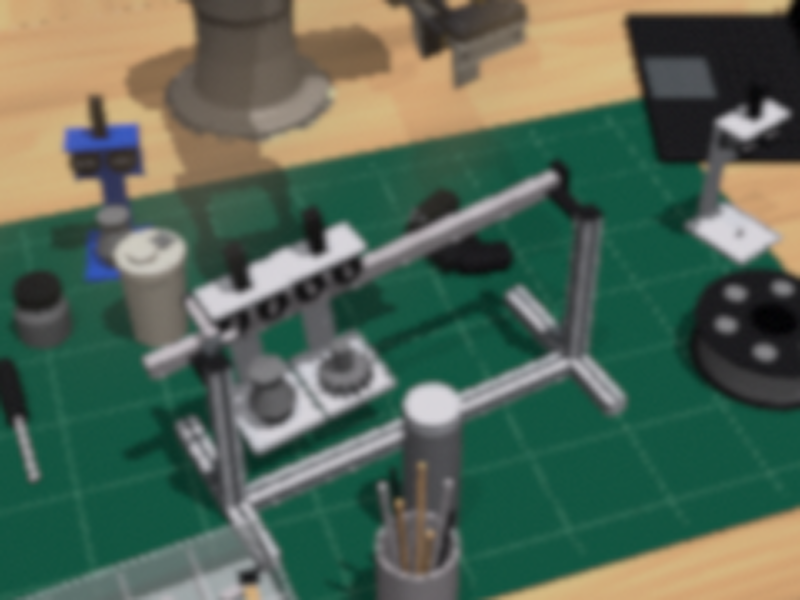

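The picture shows both carriers hanging side by side at about (240,270) and (320,235). The vase carrier is against the closed drop bar and the gear carrier against it, both at rest.

```bash
python3 -c "
from cell import robot
print(robot.hand_in())"
```

```text
the job is handed in; nothing more can be done
None
```

I folded the drop bar flat and hung both loaded carriers, the vase one first at rest against the stop and the gear one up against it; I handed the job in at about 30 s.

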